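Unlatch the tool case and set the suction lifter on the glass

ROBOT

A 7-joint arm with a two-finger parallel gripper is mounted at the origin on the work surface. World frame = base frame: x ahead of the robot, y to its left, z up, the work surface at z = 0. Lengths are in mm, angles in rad, forces in N, time in s.
With the tool pointing down it reaches from about 400 to 875 mm from the base axis. Payload 4.4 kg.
Tool frame: the origin (TCP) lies between the finger pads; the fingertips stand 11 mm ahead of it and the grasp point (between the pads) lies 8 mm behind it; y points along the fingers, x is the direction in which the jaws open and shut, and the axes are right-handed (so a half turn about y gives the same grasp; the last joint's range is limited). The gripper opens to 85 mm and grips with 20 to 120 N. Pads are 22 mm wide; open, the fingers measure 114 mm over their backs; the gripper's body (76 mm by 85 mm) begins 54 mm behind the grasp point. The pads swing forward as they close: fully open they stand 13 mm farther back than shut.
Start: joints at [-1.174, 0.628, 0.038, 1.517, -0.027, 0.996, -0.02], TCP at [290.176, 581.649, 242.313] pointing down, gripper open.
Joint ranges: [-3.06, 3.06], [-0.37, 2.12], [-1.25, 1.32], [0.18, 2.47], [-1.1, 4.24], [0.23, 1.98], [-2.94, 2.94]. Speed limits (rad/s): [2.57, 2.57, 3.14, 3.14, 3.14, 3.14, 3.14].

INTERFACE

Orientations are given as [roll, pitch, yaw] about the fixed x, y, z axes, in that order (R = Rz(yaw) Ry(pitch) Rx(roll)).
In Python, from cell import * gives the robot as it stands.
- The arm moves only by the shell command python3 -m jog 'ROWS'. ROWS is JSON, a list of rows, each an object of numbers: "x", "y", "z": the shift along the tool's x, y, z in mm; "ax", "ay", "az": the turn, a rotation vector about the tool's x, y, z in rad; "grip": the finger opening in mm, from 0 to 85.4. In form: [{"x": .., "y": .., "z": .., "ax": .., "ay": .., "az": .., "grip": ..}, ...]. A call has 1 to 5 rows; each row is the pose to reach, as a shift and turn from the pose commanded when the call began, along the tool's axes at that moment; what a row does not reach only later rows make up. A row lasts 1/10 s, in which the tool goes at most 50 mm and 8.59 degrees, less where a joint would pass 70% of its speed; a pose out of reach is approached as far as the arm can. A call with a gripper value outside its range is refused whole. The fingers move at their own pace and stop on an object; the grip force is fixed at half the most. Time passes only in rows, so rows that repeat a pose let the fingers close. It gives the time, the measured TCP pose, the force and the opening at its end, in the units of the state.
- read_state(): the state, without advancing time (a new reading comes with each control period).
- get_image(name): name is "scene" or "top"; returns a dict with "color" (480x640x3 uint8, red, green, blue), "vfov" (degrees; the focal length in pixels is half the picture's height over the tangent of half this angle, whatever the lens; pixels are square), "cx", "cy" (the principal point, pixels), "camera_from_world" (4x4, takes a point from world to camera coordinates). Camera axes: x right, y down, z forward; pixel columns grow to the right and rows downward; lengths in mm; the calibration is good to about 2 mm. A picture is of the moment at which its call begins. There is no depth.
- finish_job(): hands the job in, once; it reports no verdict.
The state is a dict: "clock": time; "qpos": joint angles; "qd": joint speeds; "tau": joint torques, N m; "eef_pos": TCP position; "tool_rot": TCP orientation; "force": force on the tool from outside, world axes, zero at the start; "torque": the same for the moment, N m; "width": finger opening in mm.
Only numpy, scipy, OpenCV 4.12 (cv2) and the standard library are available. Lean on these libraries where they do the work, as an engineer would, in place of code of your own. Each camera call takes 0.05 s, during which the arm holds its last target.

TASK

Move the small carton off the tool case and stand it upright in the green tray, then swing the red latch well over to the side, open the case lid back past upright and leave it open. Take out the suction lifter and set it gently, pad down, on the middle of the glass pane with its handle along the pane's long side. Leave the other things on the bench where they are.

Things in the scene. Friction and masses are not known exactly. Their poses are not given: they have to be found in the camera images.
- case: Blue steel tool case, fixed to the bench, 170 (its x, depth) x 240 (its y, width) x 75 mm high, walls and floor 5 mm thick; a grey 8 mm lid closes it (lid top 83.5 mm above the bench). Origin: centre of its underside, on the bench. Its -x side is the front and faces the robot within about 22 degrees; latch on the front, lid hinge along the top of the back.
- latch (a joint): Swing latch on the middle of the case front, in rad: 0 (to 0.12 at the start) = upright, hooked over a steel tongue on the lid's front edge so that the lid cannot be lifted; grows as its top swings sideways to the case's +y side, up to 1.6 = lying level along the case front. It swings in the plane of the case front about an axis along the case's x. Light friction holds it where it is left (under 1 N at the tab). The tongue is clear from about 0.4 on.
- latch_tab (a point): Centre of the latch's red tab: 8 mm thick (case x), 24 mm wide (case y), 34 mm tall when upright, 66 mm above the pivot, so its top is at 128 mm above the bench; 27 mm in front of the case's front face. A 14 mm wide steel arm joins it to the pivot.
- latch_pivot (a point): Pivot point of the latch, 45 mm above the bench, 27 mm in front of the case front, at the middle of its width.
- case_lid (a joint): Lid angle in rad: 0 = closed, grows as the front edge rises and goes back, 1.57 = upright, 1.9 = stop. The stiff hinge holds the lid wherever it is left (3 to 6 N at the handle bar to move it).
- lid_bar (a point): Middle of the round dark handle bar on the lid's top: 12 mm diameter, 110 mm long along the case's y, its centre line 34 mm above the lid's top face, 120 mm forward of the hinge and 42 mm above it when closed (hinge frame). Its x axis points backward along the lid, so it turns with the lid.
- lid_hinge (a point): Point on the lid's hinge axis (axis along the case's y), at the middle of the back edge of the case, 75.5 mm above the bench; the lid is 170 mm from hinge to front edge, 240 mm wide.
- carton_center (a point): Small cardboard carton with a red band, 48 (its x) x 70 (its y) x 75 mm tall, about 0.15 kg, standing loose on the case lid behind the handle bar. This point is its centre, half-way up.
- tray: Empty green tray, fixed, 160 x 160 mm, 35 mm high, walls and floor 4 mm thick, to the left or right of the case (the other side has the pane). Origin: centre of its underside.
- lifter_grip (a point): Centre of the orange handle of the suction lifter, which stands loose in the closed case, pad down. The handle is a level bar 84 mm long (its x axis) x 20 mm wide (its y) x 14 mm tall; this point is 53 mm above the underside of its black rubber pad (80 mm diameter, 14 mm thick); 60 mm tall in all, about 0.22 kg. Two short legs 24 mm either side of the middle join handle and pad. In the case its handle runs front to back within about 25 degrees.
- pane: Glass pane with a black border, 200 (its x, long side) x 130 mm, lying fixed on a grey felt mat 220 x 150 mm; the glass's top face is 16 mm above the bench. Origin: centre of the mat's underside.
- spray_can: Bystander: yellow can, 54 mm diameter, 160 mm tall, standing; origin at its underside. Do not disturb.
- primer: Bystander: amber bottle, 44 mm diameter, 110 mm tall, standing; origin at its underside. Do not disturb.
- tape_roll: Bystander: blue ring, 96 mm diameter, 25 mm tall, lying; origin at its underside. Do not disturb.
- clip_jar: Bystander: clear jar with orange cap, 48 mm diameter, 60 mm tall, standing in front of the case; origin at its underside. Do not disturb.
- screwdriver: Bystander: yellow screwdriver, 180 mm long, lying in front of the case; origin at its underside. Do not disturb.
- wrench: Bystander: steel wrench, 150 mm long, lying; origin at its underside. Do not disturb.
- roller: Bystander: white guide roller, 40 mm diameter, 26 mm tall, lying in front of the case; origin at its underside. Do not disturb.
Things that resemble listed ones, but are neither listed nor needed, are in the scene too. Leave any turquoise look-alike of the part that bears carton_center alone. Several things have the shape of the tray; the one meant has the colours described above.

How it is judged (in metres and radians):
On the way, in this order (a step that is already met when the one before it is completed fails the run):
1. the carton stands upright in the tray, the lid still shut and latched (x of carton_center in the frame of tray between -0.056 and 0.056 m and y of carton_center in the frame of tray between -0.056 and 0.056 m and z of carton_center in the frame of tray between 0.0355 and 0.0475 m and angle between carton_center's own z axis and vertical below 0.12 rad and value of joint case_lid below 0.1 rad and value of joint latch below 0.4 rad), for 0.2 s.
2. the latch is swung clear (over 0.7 rad) before the lid is raised (value of joint latch above 0.7 rad and value of joint case_lid below 0.1 rad), for 0.1 s.
3. the lid is open past upright (over 1.6 rad), the lifter still in the case (value of joint case_lid above 1.6 rad and horizontal distance between lifter_grip and case below 0.1 m), for 0.2 s.
At the end, for the whole second after the job is handed in: The carton stands upright inside the tray; latch past 0.7 rad; lid open past 1.6 rad; lifter pad down on the glass, within 20 mm of its middle, tilted under 0.1 rad, handle within 0.25 rad of the pane's long side; released (x of carton_center in the frame of tray between -0.056 and 0.056 m and y of carton_center in the frame of tray between -0.056 and 0.056 m and z of carton_center in the frame of tray between 0.0355 and 0.0475 m and angle between carton_center's own z axis and vertical below 0.12 rad and horizontal distance between lifter_grip and pane below 0.02 m and z of lifter_grip in the frame of pane between 0.064 and 0.074 m and angle between lifter_grip's own z axis and vertical below 0.1 rad and angle between the x axis of lifter_grip and the x axis of pane, either way round below 0.25 rad and value of joint case_lid above 1.6 rad and value of joint latch above 0.7 rad); the robot touches nothing.
It fails at once if a bystander was moved more than 40 mm or tipped over (distance of any of spray_can, primer, tape_roll, clip_jar, screwdriver, wrench, roller from where it was at the start of the episode above 0.04 m or angle between any of spray_can, primer, clip_jar's own z axis and vertical above 0.5 rad).
It fails at once if the lifter hit the glass hard (over 40 N) (contact force between pane and lifter above 40 N).
It also fails if it takes over 72 s, if anything falls off the work surface, if the arm or the gripper's body presses on something with over 40 N, if the wrist force passes 120 N, or if a joint passes its speed limit or range.

## Working session

There is one attempt and no reset: what is moved stays moved. The work goes in short steps, Python scripts to look and compute and a shell command to move; the robot and the scene stay as the last step left them, time stands still between calls to the robot, and variables do not carry over. Pictures are saved under pics/ and viewed, and the job is handed in when it is done.

```bash
ls; mkdir -p pics; python3 - <<'E'
from cell import *
import cv2
s=read_state();print(s)
for n in("scene","top"):
    g=get_image(n);cv2.imwrite(f"pics/{n}0.png",g["color"][:,:,::-1]);print(n,g["vfov"],g["cx"],g["cy"],g["camera_from_world"])
E
```

```text
pics
{'clock': 0.0, 'qpos': array([-1.17378304,  0.62935104,  0.03847571,  1.51835577, -0.02697884,
        0.99631761, -0.01998059]), 'qd': array([-7.31055047e-04,  7.93938369e-05, -5.96563862e-04, -1.68870523e-03,
       -8.76522473e-04, -1.73839106e-03,  7.21085582e-04]), 'tau': array([ 9.28581831e-04, -5.63385093e+01,  1.22673254e+00, -1.93446118e+01,
        1.10536566e-02,  1.07129026e-02, -2.10249533e-05]), 'eef_pos': array([289.93055769, 581.0810277 , 241.39043314]), 'tool_rot': array([-1.57085929,  0.00191194,  1.10798689]), 'force': array([ 0.69690492, -0.24237692,  0.79607557]), 'torque': array([-0.02189082,  0.01298074, -0.02821086]), 'width': 85.29577061976164}
scene 48.858288072947815 325.71638787677335 237.84374301775026 [[-6.19994061e-01  7.84576889e-01  6.81693777e-03  3.07182705e+02]
 [ 6.15073465e-01  4.91405341e-01 -6.16607998e-01 -2.51536532e+02]
 [-4.87126264e-01 -3.78100379e-01 -7.87240818e-01  1.41415402e+03]
 [ 0.00000000e+00  0.00000000e+00  0.00000000e+00  1.00000000e+00]]
top 56.14331264749453 324.53791106893243 244.12455417199743 [[-1.70068591e-02 -9.99398120e-01 -3.02351593e-02  1.98631475e+01]
 [-9.82803883e-01  2.22700544e-02 -1.83304587e-01  5.05407674e+02]
 [ 1.83867598e-01  2.65977967e-02 -9.82591097e-01  1.18019316e+03]
 [ 0.00000000e+00  0.00000000e+00  0.00000000e+00  1.00000000e+00]]
```

View pics/scene0.png

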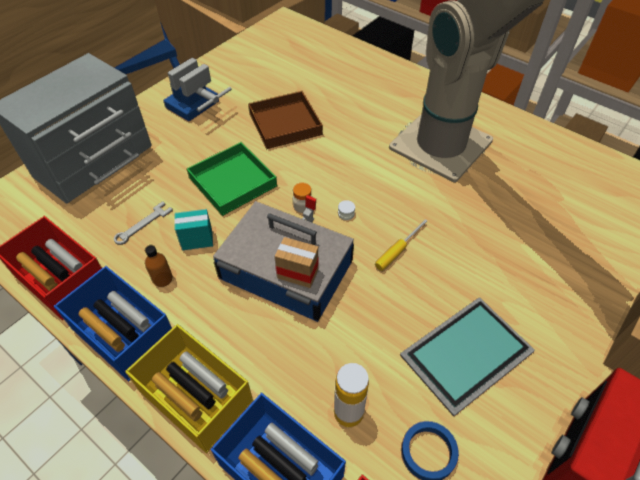

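View pics/top0.png

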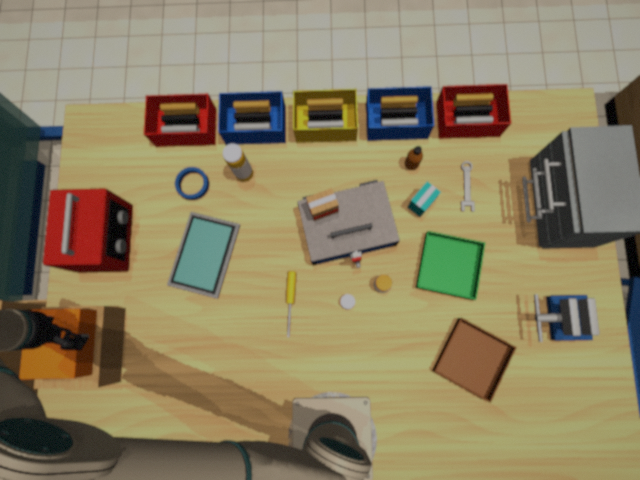

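```bash
cat > h.py <<'E'
from cell import *
import cv2, numpy as np
from scipy.spatial.transform import Rotation as Rn
def cam(g):
    f=240/np.tan(np.radians(g["vfov"])/2); return f,g["cx"],g["cy"],np.array(g["camera_from_world"])
def ray(g,u,v):
    f,cx,cy,T=cam(g); d=T[:3,:3].T@np.array([(u-cx)/f,(v-cy)/f,1]); return -T[:3,:3].T@T[:3,3],d
def onz(g,u,v,z):
    o,d=ray(g,u,v); return o+d*(z-o[2])/d[2]
def proj(g,p):
    f,cx,cy,T=cam(g); p=T[:3,:3]@np.asarray(p,float)+T[:3,3]; return np.array([cx+f*p[0]/p[2],cy+f*p[1]/p[2]])
def tri(ga,a,gb,b):
    o1,d1=ray(ga,*a);o2,d2=ray(gb,*b);d1/=np.linalg.norm(d1);d2/=np.linalg.norm(d2)
    A=np.stack([d1,-d2],1);t=np.linalg.lstsq(A,o2-o1,rcond=None)[0]
    p,q=o1+d1*t[0],o2+d2*t[1];return (p+q)/2,np.linalg.norm(p-q)
def crop(g,name,u0,v0,u1,v1,k):
    im=g["color"][v0:v1,u0:u1,::-1]; cv2.imwrite(f"pics/{name}.png",cv2.resize(im,None,fx=k,fy=k,interpolation=cv2.INTER_CUBIC))
E
python3 - <<'E'
from h import *
t=get_image("top");s=get_image("scene")
crop(t,"t1",280,160,500,310,3.6) if 0 else crop(t,"t1",290,165,490,315,4)
crop(s,"s1",180,140,380,290,4)
E
```

```text
(no output)
```

View pics/t1.png

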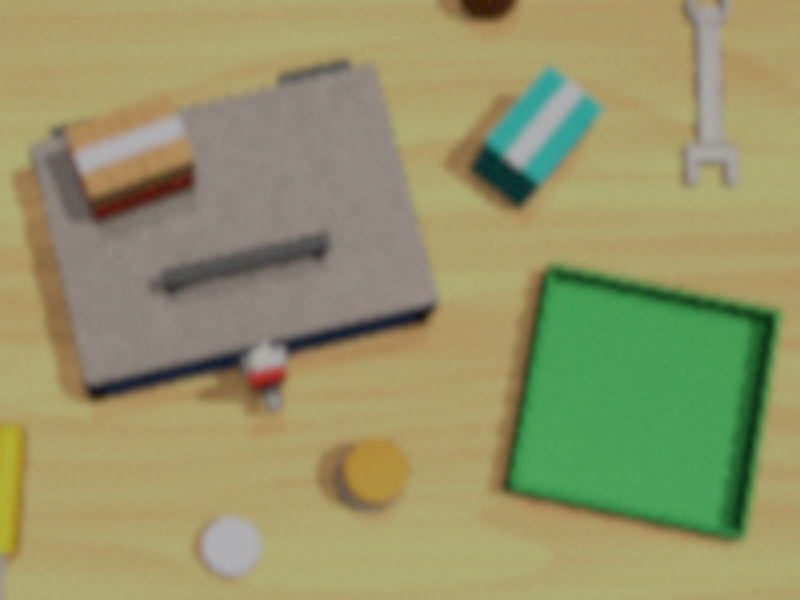

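View pics/s1.png

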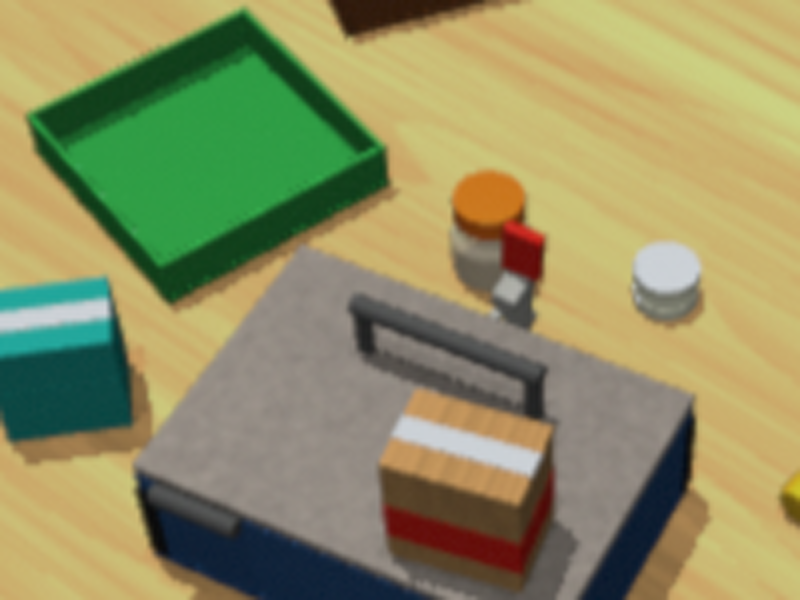

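```bash
python3 - <<'E'
from h import *
t=get_image("top");s=get_image("scene")
T=lambda u,v:(290+u/4,165+v/4); S=lambda u,v:(180+u/4,140+v/4)
np.set_printoptions(precision=1,suppress=True)
print("lid top view");L=[onz(t,*T(*c),83.5) for c in [(35,148),(375,68),(435,308),(88,385)]];print(np.array(L),np.mean(L,0))
print("lid scene");L=[onz(s,*S(*c),83.5) for c in [(303,247),(693,400),(138,465)]];print(np.array(L), (L[1]+L[2])/2)
print("carton top");L=[onz(t,*T(*c),158.5) for c in [(68,120),(180,100),(193,165),(94,197)]];print(np.array(L),np.mean(L,0))
print("carton scene");L=[onz(s,*S(*c),158.5) for c in [(413,393),(552,428),(520,500),(382,463)]];print(np.array(L),np.mean(L,0))
print("bar t");L=[onz(t,*T(*c),117.5) for c in [(165,280),(325,242)]];print(np.array(L),np.mean(L,0))
print("bar s");L=[onz(s,*S(*c),117.5) for c in [(357,303),(540,373)]];print(np.array(L),np.mean(L,0))
print("tray t");L=[onz(t,*T(*c),35) for c in [(549,269),(776,312),(740,537),(508,490)]];print(np.array(L),np.mean(L,0))
print("tray s");L=[onz(s,*S(*c),35) for c in [(245,10),(386,152),(170,293),(30,117)]];print(np.array(L),np.mean(L,0))
print("tab",tri(t,T(265,378),s,S(523,252)), "tabtop t", onz(t,*T(265,350),128))
hsv=cv2.cvtColor(t["color"],cv2.COLOR_RGB2HSV)
for nm,g in(("t",t),("s",s)):
    hsv=cv2.cvtColor(g["color"],cv2.COLOR_RGB2HSV)
    m=cv2.inRange(hsv,(75,50,90),(95,255,255)) 
    cs,_=cv2.findContours(m,cv2.RETR_EXTERNAL,cv2.CHAIN_APPROX_NONE)
    c=max(cs,key=cv2.contourArea);r=cv2.minAreaRect(c);b=cv2.boxPoints(r)
    ap=cv2.approxPolyDP(c,8,True)[:,0]
    P=np.array([onz(g,*p,16) for p in ap]);print("pane",nm,r[0],ap.tolist());print(P,P.mean(0))
for nm,px,z in[("jar",(383.7,282.5),60),("roller",(347.5,301),26),("can",(234,153),160),("primer",(416,153),110),("tape",(191,183),25),("teal",(424,196),75),("sd",(291,285),10),("sdtip",(290,333),5)]:print(nm,onz(t,*px,z))
E
```

```text
lid top view
[[ 616.    76.4   83.5]
 [ 666.1 -154.1   83.5]
 [ 500.1 -186.7   83.5]
 [ 453.8   42.6   83.5]] [559.  -55.5  83.5]
lid scene
[[ 511.2 -185.7   83.5]
 [ 462.6   46.8   83.5]
 [ 673.  -149.4   83.5]] [567.8 -51.3  83.5]
carton top
[[612.2  49.1 158.5]
 [623.5 -22.  158.5]
 [580.8 -29.3 158.5]
 [561.7  33.2 158.5]] [594.6   7.7 158.5]
carton scene
[[592.  -28.7 158.5]
 [566.9  36.5 158.5]
 [608.5  51.  158.5]
 [632.3 -12.7 158.5]] [599.9  11.5 158.5]
bar t
[[ 516.    -9.8  117.5]
 [ 538.6 -113.4  117.5]] [527.3 -61.6 117.5]
bar s
[[ 542.7 -113.6  117.5]
 [ 519.4   -9.8  117.5]] [531.1 -61.7 117.5]
tray t
[[ 534.8 -272.8   35. ]
 [ 501.2 -424.6   35. ]
 [ 349.4 -388.5   35. ]
 [ 383.7 -236.5   35. ]] [ 442.3 -330.6   35. ]
tray s
[[ 355.2 -388.3   35. ]
 [ 393.9 -232.9   35. ]
 [ 555.7 -254.5   35. ]
 [ 508.1 -423.5   35. ]] [ 453.2 -324.8   35. ]
tab (array([453.2, -73.7, 106.7]), np.float64(2.624779872632423)) tabtop t [467.2 -72.2 128. ]
pane t (202.31576538085938, 253.74830627441406) [[194, 218], [174, 280], [212, 290], [231, 228]]
[[595.8 382.   16. ]
 [419.4 431.7  16. ]
 [389.5 324.2  16. ]
 [564.  275.1  16. ]] [492.2 353.2  16. ]
pane s (467.8854675292969, 349.855712890625) [[481, 306], [414, 353], [454, 399], [522, 346]]
[[392.7 325.8  16. ]
 [567.6 274.4  16. ]
 [599.5 380.9  16. ]
 [423.6 431.7  16. ]] [495.8 353.2  16. ]
jar [ 396.5 -145.3   60. ]
roller [351.7 -49.1  26. ]
can [729.5 236.8 160. ]
primer [ 735.7 -240.2  110. ]
tape [697.3 391.5  25. ]
teal [ 626.5 -261.7   75. ]
sd [399.6 105.7  10. ]
sdtip [269.1 109.4   5. ]
```

```bash
cat >> h.py <<'E'
def go(p,yaw,s=None,tilt=None):
    "shift/turn in current tool axes to reach TCP p, tool down, tool x at yaw; tilt=extra world rotvec"
    s=s or read_state(); R=Rn.from_euler("xyz",s["tool_rot"])
    G=Rn.from_euler("xyz",[-np.pi/2,0,yaw])
    if tilt is not None: G=Rn.from_rotvec(tilt)*G
    d=R.inv().apply(np.array(p)-s["eef_pos"]); r=(R.inv()*G).as_rotvec()
    print("t=%.2f pos"%s["clock"],np.round(s["eef_pos"],1),"rot",np.round(s["tool_rot"],3),"F",np.round(s["force"],1),"w %.1f"%s["width"])
    print("dx,dy,dz",np.round(d,1),"turn",np.round(r,3))
E
python3 -c "
from h import *
go([597,9.5,240],0.33)"
```

```text
t=0.30 pos [290.1 581.5 242. ] rot [-1.571e+00  1.000e-03  1.108e+00] F [-0.1  0.6 -0.2] w 85.4
dx,dy,dz [-374.8    2.2 -530. ] turn [ 0.     0.778 -0.001]
```

```bash
python3 -m jog '[{"x":-375,"y":2,"z":-530,"ay":0.778},{"x":-375,"y":2,"z":-530,"ay":0.778},{"x":-375,"y":2,"z":-530,"ay":0.778},{"x":-375,"y":2,"z":-530,"ay":0.778},{"x":-375,"y":2,"z":-530,"ay":0.778}]'
python3 -c "
from h import *
go([597,9.5,240],0.33)"
```

```text
t=0.30 pos [290.1 581.5 242. ] rot [-1.571e+00  1.000e-03  1.108e+00] F [-0.1  0.6 -0.2] w 85.4
dx,dy,dz [-374.8    2.2 -530. ] turn [ 0.     0.778 -0.001]$[0]: bad value
```

```bash
python3 -m jog '[{"x":-30,"y":0,"z":-40,"ax":0,"ay":0.13,"az":0,"grip":85},{"x":-60,"y":0,"z":-80,"ax":0,"ay":0.26,"az":0,"grip":85},{"x":-90,"y":0,"z":-120,"ax":0,"ay":0.39,"az":0,"grip":85},{"x":-120,"y":0,"z":-160,"ax":0,"ay":0.5,"az":0,"grip":85},{"x":-150,"y":0,"z":-200,"ax":0,"ay":0.6,"az":0,"grip":85}]'
python3 -c "
from h import *
go([597,9.5,240],0.33)"
```

```text
clock: 0.8
eef_pos: [402.8, 356.4, 242.5]
tool_rot: [-1.571, -0.001, 0.504]
force: [1.2, 0.6, 0.5]
width: 84.9
t=0.80 pos [402.8 356.4 242.5] rot [-1.571e+00 -1.000e-03  5.040e-01] F [1.2 0.6 0.5] w 84.9
dx,dy,dz [   2.6    2.5 -397.5] turn [-0.     0.174  0.001]
```

```bash
python3 -m jog '[{"x":0,"y":0,"z":-50,"ax":0,"ay":0.05,"az":0,"grip":85},{"x":1,"y":0,"z":-100,"ax":0,"ay":0.1,"az":0,"grip":85},{"x":1,"y":0,"z":-150,"ax":0,"ay":0.17,"az":0,"grip":85},{"x":2,"y":0,"z":-200,"ax":0,"ay":0.17,"az":0,"grip":85},{"x":2,"y":0,"z":-250,"ax":0,"ay":0.17,"az":0,"grip":85}]'
python3 -c "
from h import *
go([597,9.5,240],0.33)"
```

```text
clock: 1.3
eef_pos: [526.4, 139.1, 242.5]
tool_rot: [-1.571, -0.001, 0.338]
force: [0.6, 0.4, 0.1]
width: 85.3
t=1.30 pos [526.4 139.1 242.5] rot [-1.571e+00 -1.000e-03  3.380e-01] F [0.6 0.4 0.1] w 85.3
dx,dy,dz [  23.6    2.5 -145.7] turn [-0.     0.008  0.001]
```

```bash
python3 -m jog '[{"x":1,"y":0,"z":-50,"ax":0,"ay":0,"az":0,"grip":85},{"x":1,"y":0,"z":-100,"ax":0,"ay":0,"az":0,"grip":85},{"x":2,"y":0,"z":-147,"ax":0,"ay":0,"az":0,"grip":85},{"x":2,"y":0,"z":-147,"ax":0,"ay":0,"az":0,"grip":85}]'
python3 -c "
from h import *
go([597,9.5,127],0.33)
t=get_image('top');s=get_image('scene')
crop(t,'t2',290,165,490,315,4)
crop(s,'s2',180,140,380,290,4)"
```

```text
clock: 1.7
eef_pos: [577.8, -6.9, 242.8]
tool_rot: [-1.577, -0.001, 0.326]
force: [-1.1, -0.4, -0.4]
width: 85.1
t=1.70 pos [577.8  -6.9 242.8] rot [-1.577e+00 -1.000e-03  3.260e-01] F [-1.1 -0.4 -0.4] w 85.1
dx,dy,dz [ 23.3 115.7  10.1] turn [ 0.006 -0.004  0.001]
```

View pics/s2.png

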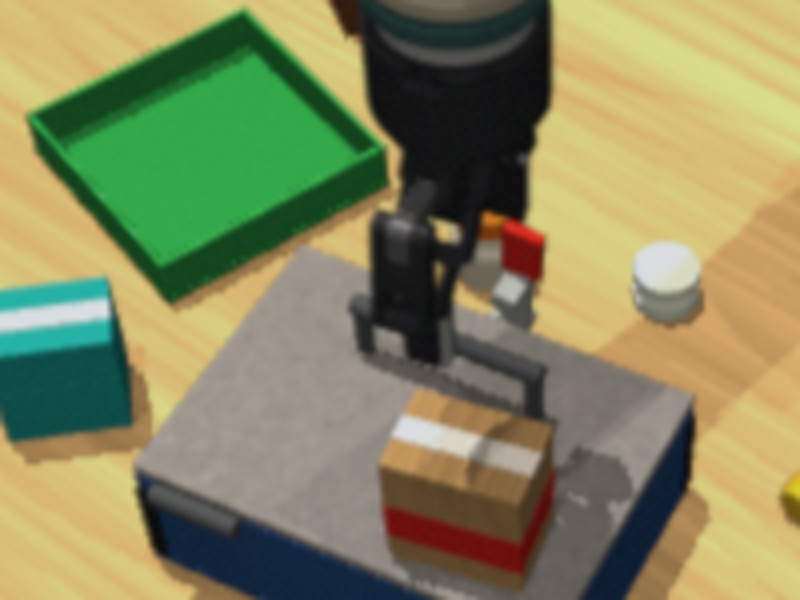

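```bash
python3 -m jog '[{"x":12,"y":0,"z":5,"ax":0,"ay":0,"az":0,"grip":85},{"x":24,"y":0,"z":9,"ax":0,"ay":0,"az":0,"grip":85},{"x":24,"y":0,"z":9,"ax":0,"ay":0,"az":0,"grip":85}]'
python3 -c "
from h import *
go([597,9.5,127],0.33)
t=get_image('top');s=get_image('scene')
crop(t,'t2',290,165,490,315,4)
crop(s,'s3',180,140,380,290,4)"
```

```text
clock: 2.1
eef_pos: [597.4, 23.5, 242.1]
tool_rot: [-1.57, -0.002, 0.344]
force: [-0.2, -0.3, -0.3]
width: 85.3
t=2.10 pos [597.4  23.5 242.1] rot [-1.57  -0.002  0.344] F [-0.2 -0.3 -0.3] w 85.3
dx,dy,dz [ -5.3 115.1 -13.2] turn [-0.001  0.014  0.002]
```

View pics/s3.png

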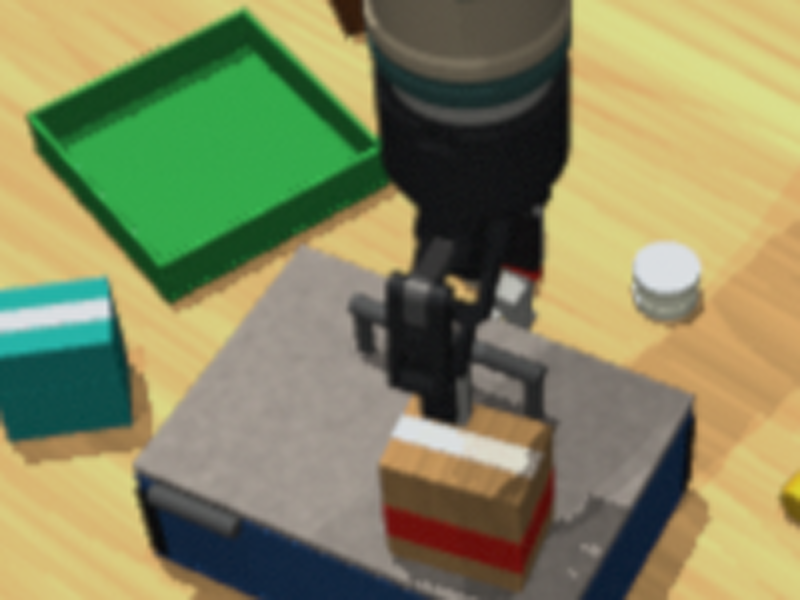

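```bash
python3 -m jog '[{"x":-5,"y":30,"z":-13,"ax":0,"ay":0.014,"az":0,"grip":85},{"x":-5,"y":40,"z":-13,"ax":0,"ay":0.014,"az":0,"grip":85},{"x":-5,"y":40,"z":-13,"ax":0,"ay":0.014,"az":0,"grip":85}]'
python3 -c "
from h import *
go([597,9.5,127],0.33);print(read_state()['qd'])
t=get_image('top')
go([597,9.5,127],0.33);print(read_state()['qd'])"
```

```text
clock: 2.5
eef_pos: [593.8, 5.3, 200.7]
tool_rot: [-1.569, 0.004, 0.324]
force: [0.6, 0.1, 0.2]
width: 85.0
t=2.50 pos [593.8   5.3 200.7] rot [-1.569  0.004  0.324] F [0.6 0.1 0.2] w 85.0
dx,dy,dz [ 4.7 73.7  2.9] turn [-0.001 -0.006 -0.004]
[-0.00997608 -0.02612282 -0.00462838 -0.03817046 -0.0008731   0.01651464
 -0.00269714]
t=2.55 pos [594.8   5.7 201.9] rot [-1.57   0.002  0.324] F [0.1 0.7 1. ] w 85.0
dx,dy,dz [ 3.4 74.9  2.9] turn [-0.001 -0.006 -0.002]
[-5.86692081e-03 -1.95541697e-02 -5.09084955e-04 -2.47096967e-02
 -5.76661819e-04  2.10846981e-03 -4.67962777e-05]
```

```bash
python3 -m jog '[{"x":3,"y":20,"z":3,"ax":0,"ay":0,"az":0,"grip":85},{"x":3,"y":45,"z":3,"ax":0,"ay":0,"az":0,"grip":85},{"x":3,"y":65,"z":3,"ax":0,"ay":0,"az":0,"grip":85},{"x":3,"y":72,"z":3,"ax":0,"ay":0,"az":0,"grip":85},{"x":3,"y":72,"z":3,"ax":0,"ay":0,"az":0,"grip":85}]'
python3 -c "
from h import *
t=get_image('top');s=get_image('scene');go([597,9.5,127],0.33)
crop(t,'t4',290,165,490,315,4)
crop(s,'s4',180,140,380,290,4)"
```

```text
clock: 3.05
eef_pos: [597.3, 9.5, 130.3]
tool_rot: [-1.57, 0.0, 0.325]
force: [-0.5, -0.8, 1.0]
width: 84.8
t=3.15 pos [598.2   9.2 131.5] rot [-1.571 -0.002  0.324] F [0.2 1.4 0.3] w 85.3
dx,dy,dz [-1.1  4.5  0.7] turn [ 0.    -0.006  0.002]
```

View pics/s4.png

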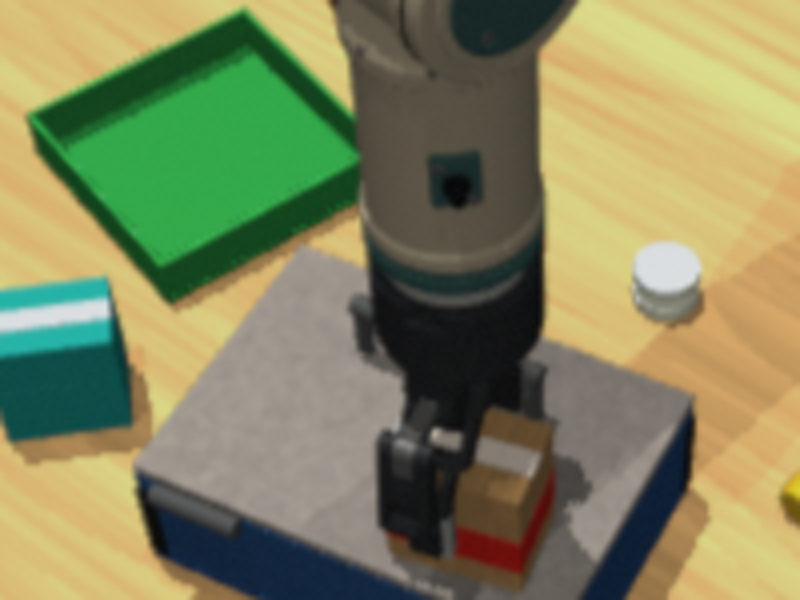

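```bash
python3 -c "
from h import *
s=get_image('scene')
S=read_state();R=Rn.from_euler('xyz',S['tool_rot']).as_matrix();p=S['eef_pos']
c=lambda q:np.round((proj(s,q)-[180,140])*4)
for dz in(-11,11):
  for dy in (11,-11): print(dz,dy,c(p+R@[43,-2+dz*0+dy*0, dz]+[0,0,-11+13]), c(p+R@[57,-2+0,dz]))
a=np.array([597,9.5,158.5]);Rc=Rn.from_euler('z',.33).as_matrix()
for x in(-24,24):
  for y in(-35,35):print(x,y,c(a+Rc@[x,y,0]),c(a+Rc@[x,y,-75]))
"
```

```text
-11 11 [411. 532.] [399. 558.]
-11 -11 [411. 532.] [399. 558.]
11 11 [454. 546.] [443. 572.]
11 -11 [454. 546.] [443. 572.]
-24 -35 [418. 382.] [426. 473.]
-24 35 [555. 421.] [555. 512.]
24 -35 [379. 458.] [389. 547.]
24 35 [519. 499.] [522. 588.]
```

View pics/t4.png

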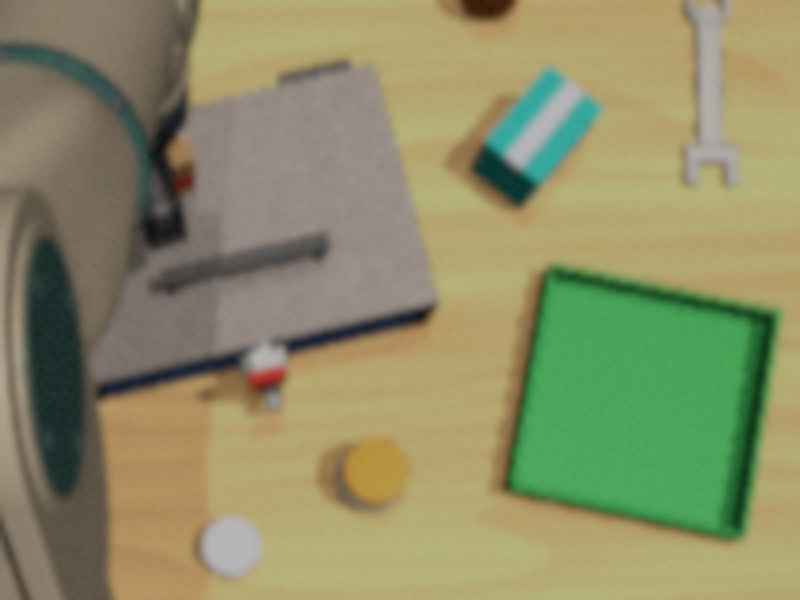

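```bash
python3 -m jog '[{"x":0,"y":2,"z":0,"ax":0,"ay":0,"az":0,"grip":30},{"x":0,"y":2,"z":0,"ax":0,"ay":0,"az":0,"grip":30},{"x":0,"y":2,"z":0,"ax":0,"ay":0,"az":0,"grip":30},{"x":0,"y":2,"z":0,"ax":0,"ay":0,"az":0,"grip":30},{"x":0,"y":2,"z":0,"ax":0,"ay":0,"az":0,"grip":30}]'; python3 -m jog '[{"x":0,"y":-5,"z":0,"ax":0,"ay":0,"az":0,"grip":30},{"x":0,"y":-30,"z":0,"ax":0,"ay":0,"az":0,"grip":30},{"x":0,"y":-60,"z":0,"ax":0,"ay":0,"az":0,"grip":30},{"x":0,"y":-90,"z":0,"ax":0,"ay":0,"az":0,"grip":30},{"x":0,"y":-90,"z":0,"ax":0,"ay":0,"az":0,"grip":30}]'
python3 -c "
from h import *
t=get_image('top');s=get_image('scene');go([448,-328,220],-.225)
crop(s,'s5',180,140,380,290,4)"
```

```text
clock: 3.7
eef_pos: [597.7, 9.1, 128.9]
tool_rot: [-1.571, -0.001, 0.324]
force: [-0.0, 0.5, 5.8]
width: 47.5
clock: 4.2
eef_pos: [599.6, 8.6, 222.1]
tool_rot: [-1.573, -0.007, 0.324]
force: [0.7, -0.5, -1.5]
width: 47.1
t=4.30 pos [597.    9.  218.3] rot [-1.571  0.     0.324] F [ 0.4  0.1 -2.6] w 47.1
dx,dy,dz [-248.5   -1.7 -272.1] turn [-0.     0.549 -0.   ]
```

View pics/s5.png

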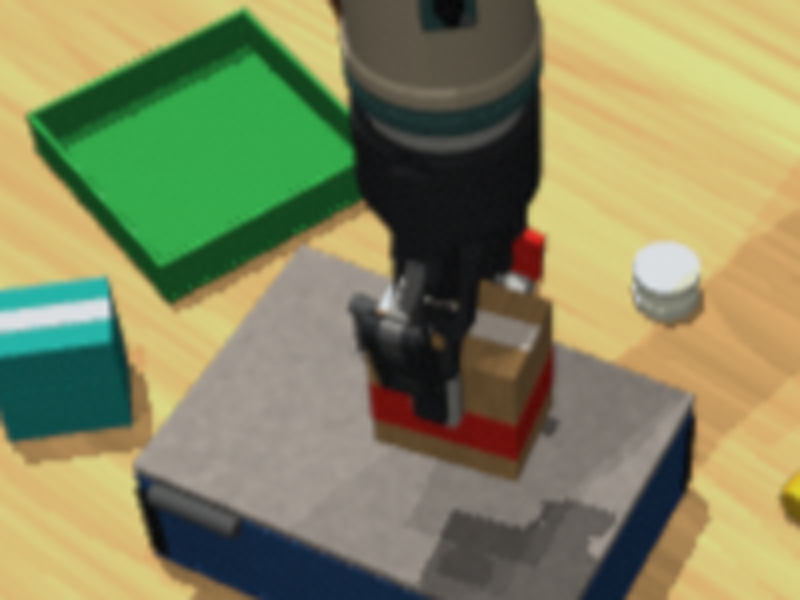

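```bash
python3 -m jog '[{"x":-25,"y":0,"z":-27,"ax":0,"ay":0.08,"az":0,"grip":30},{"x":-55,"y":0,"z":-60,"ax":0,"ay":0.18,"az":0,"grip":30},{"x":-85,"y":0,"z":-93,"ax":0,"ay":0.3,"az":0,"grip":30},{"x":-115,"y":0,"z":-126,"ax":0,"ay":0.4,"az":0,"grip":30},{"x":-145,"y":0,"z":-159,"ax":0,"ay":0.5,"az":0,"grip":30}]'
python3 -c "
from h import *
go([448,-328,220],-.225)"
```

```text
clock: 4.8
eef_pos: [508.3, -188.8, 216.6]
tool_rot: [-1.571, 0.004, -0.18]
force: [1.6, -0.2, -1.8]
width: 47.1
t=4.80 pos [ 508.3 -188.8  216.6] rot [-1.571  0.004 -0.18 ] F [ 1.6 -0.2 -1.8] w 47.1
dx,dy,dz [ -34.4   -3.3 -147.8] turn [-0.     0.045 -0.004]
```

```bash
python3 -m jog '[{"x":-10,"y":0,"z":-40,"ax":0,"ay":0.04,"az":0,"grip":30},{"x":-20,"y":0,"z":-80,"ax":0,"ay":0.04,"az":0,"grip":30},{"x":-30,"y":0,"z":-120,"ax":0,"ay":0.04,"az":0,"grip":30},{"x":-34,"y":0,"z":-145,"ax":0,"ay":0.04,"az":0,"grip":30},{"x":-34,"y":0,"z":-145,"ax":0,"ay":0.04,"az":0,"grip":30}]'
python3 -m jog '[{"x":0,"y":0,"z":0,"ax":0,"ay":0,"az":0,"grip":30},{"x":0,"y":0,"z":0,"ax":0,"ay":0,"az":0,"grip":30}]'
python3 -c "
from h import *
go([448,-328,52],-.225)"
```

```text
clock: 5.3
eef_pos: [447.8, -329.0, 216.9]
tool_rot: [-1.573, 0.003, -0.224]
force: [-1.0, 0.2, -2.5]
width: 47.5
clock: 5.5
eef_pos: [451.7, -322.9, 217.1]
tool_rot: [-1.569, 0.002, -0.214]
force: [-0.4, 0.4, -1.6]
width: 47.3
t=5.50 pos [ 451.7 -322.9  217.1] rot [-1.569  0.002 -0.214] F [-0.4  0.4 -1.6] w 47.3
dx,dy,dz [ -2.1 165.1  -6. ] turn [-0.002  0.011 -0.002]
```

```bash
python3 -m jog '[{"x":-2,"y":30,"z":-6,"ax":0,"ay":0.01,"az":0,"grip":30},{"x":-2,"y":65,"z":-6,"ax":0,"ay":0.01,"az":0,"grip":30},{"x":-2,"y":100,"z":-6,"ax":0,"ay":0.01,"az":0,"grip":30},{"x":-2,"y":130,"z":-6,"ax":0,"ay":0.01,"az":0,"grip":30},{"x":-2,"y":150,"z":-6,"ax":0,"ay":0.01,"az":0,"grip":30}]'
python3 -m jog '[{"x":0,"y":5,"z":0,"ax":0,"ay":0,"az":0,"grip":30},{"x":0,"y":10,"z":0,"ax":0,"ay":0,"az":0,"grip":30},{"x":0,"y":14,"z":0,"ax":0,"ay":0,"az":0,"grip":30},{"x":0,"y":14,"z":0,"ax":0,"ay":0,"az":0,"grip":30}]'
python3 -c "
from h import *
go([448,-328,52],-.225)"
```

```text
clock: 6.0
eef_pos: [448.2, -327.5, 65.7]
tool_rot: [-1.569, 0.003, -0.223]
force: [-0.2, 0.7, -2.5]
width: 47.3
clock: 6.4
eef_pos: [448.8, -330.1, 54.7]
tool_rot: [-1.571, -0.001, -0.226]
force: [0.4, 0.5, -2.1]
width: 47.5
t=6.40 pos [ 448.8 -330.1   54.7] rot [-1.571e+00 -1.000e-03 -2.260e-01] F [ 0.4  0.5 -2.1] w 47.5
dx,dy,dz [-1.2  2.7  1.9] turn [ 0.    -0.001  0.001]
```

```bash
python3 -m jog '[{"x":0,"y":2,"z":0,"ax":0,"ay":0,"az":0,"grip":30},{"x":0,"y":4,"z":0,"ax":0,"ay":0,"az":0,"grip":30},{"x":0,"y":6,"z":0,"ax":0,"ay":0,"az":0,"grip":30},{"x":0,"y":6,"z":0,"ax":0,"ay":0,"az":0,"grip":30}]'
```

```text
clock: 6.8
eef_pos: [448.6, -330.3, 49.5]
tool_rot: [-1.571, -0.001, -0.226]
force: [-1.2, 0.8, 8.5]
width: 47.4
```

```bash
python3 -m jog '[{"x":0,"y":0,"z":0,"ax":0,"ay":0,"az":0,"grip":60},{"x":0,"y":0,"z":0,"ax":0,"ay":0,"az":0,"grip":80},{"x":0,"y":0,"z":0,"ax":0,"ay":0,"az":0,"grip":80},{"x":0,"y":0,"z":0,"ax":0,"ay":0,"az":0,"grip":80}]'
python3 -m jog '[{"x":0,"y":-20,"z":0,"ax":0,"ay":0,"az":0,"grip":80},{"x":0,"y":-60,"z":0,"ax":0,"ay":0,"az":0,"grip":80},{"x":0,"y":-110,"z":0,"ax":0,"ay":0,"az":0,"grip":80},{"x":0,"y":-150,"z":0,"ax":0,"ay":0,"az":0,"grip":30},{"x":0,"y":-150,"z":0,"ax":0,"ay":0,"az":0,"grip":0}]'
python3 -c "
from h import *
t=get_image('top');s=get_image('scene')
crop(t,'t6',290,165,490,315,4)
crop(s,'s6',180,100,380,250,4);go([448,-328,52],-.225)"
```

```text
clock: 7.2
eef_pos: [448.3, -330.2, 48.2]
tool_rot: [-1.571, 0.0, -0.226]
force: [-0.2, 0.5, -0.1]
width: 80.2
clock: 7.7
eef_pos: [450.9, -332.7, 203.7]
tool_rot: [-1.575, -0.01, -0.226]
force: [0.0, 0.1, 0.6]
width: 52.7
t=7.80 pos [ 448.7 -330.1  199.1] rot [-1.571 -0.002 -0.226] F [-0.3  0.4 -0.6] w 37.5
dx,dy,dz [ -1.5 147.1   1.9] turn [ 0.    -0.001  0.002]
```

View pics/s6.png

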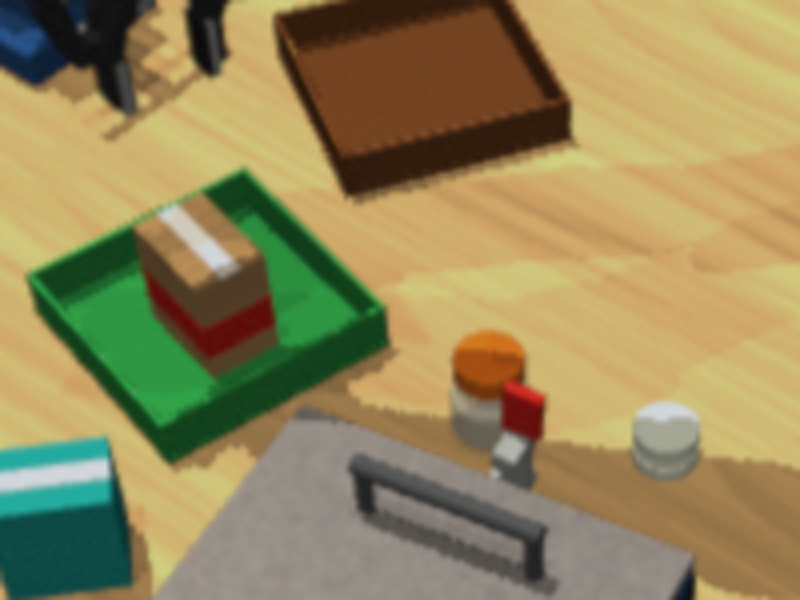

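View pics/t6.png

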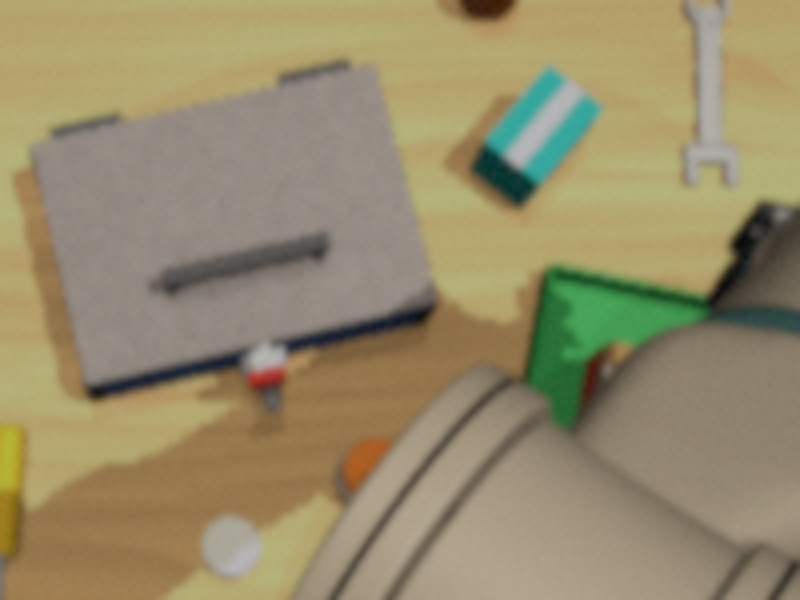

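```bash
python3 -c "
from h import *
go([463,-126,180],-1.36)"
```

```text
t=7.80 pos [ 448.7 -330.1  199.1] rot [-1.571 -0.002 -0.226] F [-0.3  0.4 -0.6] w 37.5
dx,dy,dz [-31.8  19.  202.1] turn [-1.000e-03  1.134e+00  2.000e-03]
```

```bash
python3 -m jog '[{"x":-6,"y":5,"z":40,"ax":0,"ay":0.14,"az":0,"grip":0},{"x":-12,"y":10,"z":80,"ax":0,"ay":0.28,"az":0,"grip":0},{"x":-18,"y":15,"z":120,"ax":0,"ay":0.42,"az":0,"grip":0},{"x":-25,"y":19,"z":160,"ax":0,"ay":0.56,"az":0,"grip":0},{"x":-32,"y":19,"z":202,"ax":0,"ay":0.7,"az":0,"grip":0}]'
python3 -m jog '[{"x":0,"y":0,"z":0,"ax":0,"ay":0.14,"az":0,"grip":0},{"x":0,"y":0,"z":0,"ax":0,"ay":0.28,"az":0,"grip":0},{"x":0,"y":0,"z":0,"ax":0,"ay":0.43,"az":0,"grip":0},{"x":0,"y":0,"z":0,"ax":0,"ay":0.43,"az":0,"grip":0}]'
python3 -c "
from h import *
go([463,-126,109],-1.36)"
```

```text
clock: 8.3
eef_pos: [460.7, -124.3, 177.3]
tool_rot: [-1.574, 0.003, -0.933]
force: [0.4, -0.2, -0.0]
width: -0.3
clock: 8.7
eef_pos: [461.2, -125.5, 177.7]
tool_rot: [-1.575, 0.0, -1.356]
force: [-0.5, -0.6, -0.9]
width: -0.2
t=8.70 pos [ 461.2 -125.5  177.7] rot [-1.575  0.    -1.356] F [-0.5 -0.6 -0.9] w -0.2
dx,dy,dz [ 0.9 68.7  1.9] turn [ 0.004  0.004 -0.   ]
```

```bash
python3 -m jog '[{"x":1,"y":25,"z":2,"ax":0,"ay":0,"az":0,"grip":0},{"x":1,"y":50,"z":2,"ax":0,"ay":0,"az":0,"grip":0},{"x":1,"y":67,"z":2,"ax":0,"ay":0,"az":0,"grip":0},{"x":1,"y":67,"z":2,"ax":0,"ay":0,"az":0,"grip":0}]'
python3 -c "
from h import *
t=get_image('top');s=get_image('scene')
crop(t,'t7',290,165,490,315,4)
crop(s,'s7',250,140,350,215,8);go([463,-126,109],-1.36)"
```

```text
clock: 9.1
eef_pos: [462.3, -126.1, 109.8]
tool_rot: [-1.576, 0.003, -1.354]
force: [-0.1, 0.3, 0.5]
width: -0.3
t=9.20 pos [ 464.  -126.9  112. ] rot [-1.572  0.    -1.355] F [ 0.4  0.2 -0.8] w -0.1
dx,dy,dz [-1.1  3.  -0.8] turn [ 0.002  0.005 -0.   ]
```

View pics/s7.png

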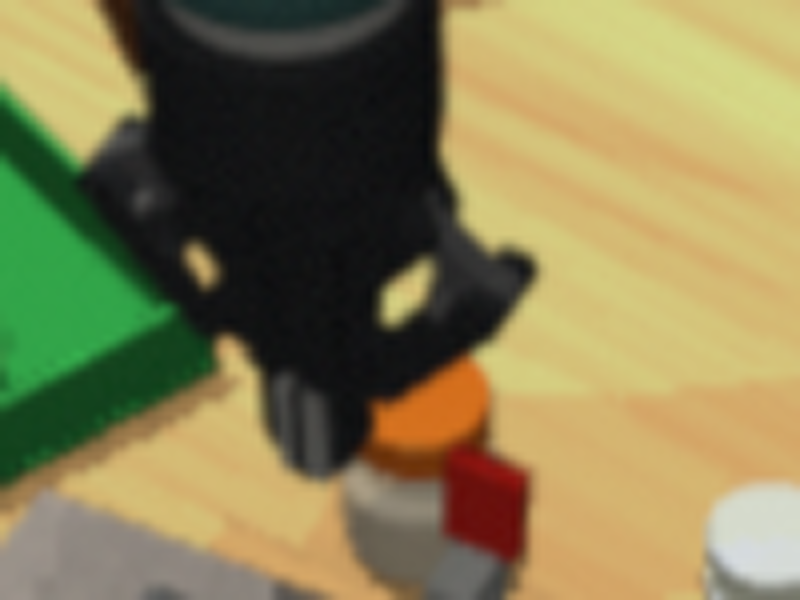

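```bash
python3 -m jog '[{"x":-15,"y":2,"z":-1,"ax":0,"ay":0,"az":0,"grip":0},{"x":-30,"y":2,"z":-1,"ax":0,"ay":0,"az":0,"grip":0},{"x":-45,"y":4,"z":-1,"ax":0,"ay":0,"az":0,"grip":0},{"x":-60,"y":8,"z":-1,"ax":0,"ay":0,"az":0,"grip":0},{"x":-75,"y":12,"z":-1,"ax":0,"ay":0,"az":0,"grip":0}]'
python3 -m jog '[{"x":-12,"y":3,"z":0,"ax":0,"ay":0,"az":0,"grip":0},{"x":-22,"y":5,"z":0,"ax":0,"ay":0,"az":0,"grip":0},{"x":-22,"y":5,"z":0,"ax":0,"ay":0,"az":0,"grip":0}]'
python3 -c "
from h import *
t=get_image('top');s=get_image('scene')
crop(s,'s8',250,140,350,215,8);go([463,-126,109],-1.36)"
```

```text
clock: 9.7
eef_pos: [447.5, -52.1, 100.3]
tool_rot: [-1.57, -0.0, -1.355]
force: [0.9, -0.7, 0.9]
width: -0.0
clock: 10.0
eef_pos: [442.2, -30.2, 94.8]
tool_rot: [-1.572, 0.002, -1.354]
force: [-0.6, 0.3, 0.6]
width: 0.2
t=10.10 pos [443.  -32.2  95.3] rot [-1.571 -0.    -1.356] F [-0.3  0.9  0.3] w 0.1
dx,dy,dz [ 95.9 -13.7  -0.5] turn [-0.     0.004  0.   ]
```

View pics/s8.png

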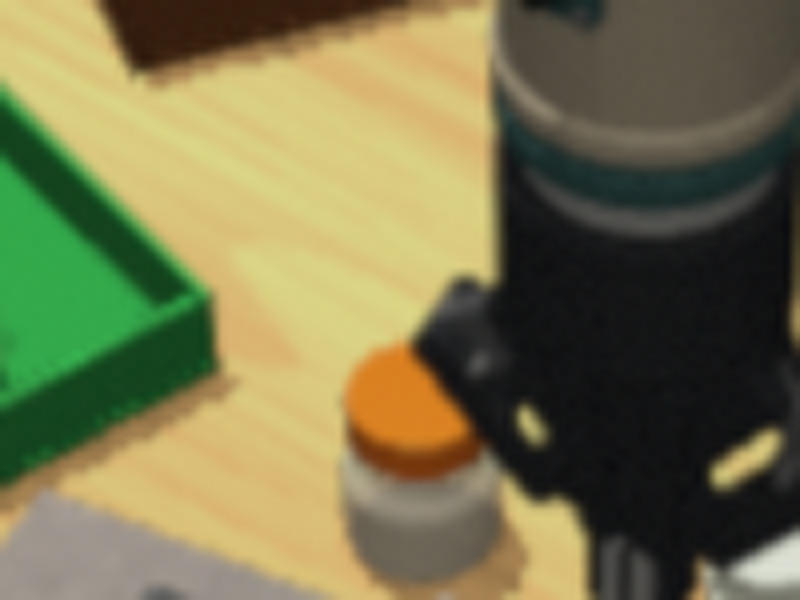

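```bash
python3 -m jog '[{"x":3,"y":-30,"z":0,"ax":0,"ay":0,"az":0,"grip":0},{"x":3,"y":-75,"z":0,"ax":0,"ay":0,"az":0,"grip":0},{"x":3,"y":-110,"z":0,"ax":0,"ay":-0.1,"az":0,"grip":30},{"x":3,"y":-110,"z":0,"ax":0,"ay":-0.24,"az":0,"grip":50},{"x":3,"y":-110,"z":0,"ax":0,"ay":-0.38,"az":0,"grip":50}]'
python3 -c "
from h import *
t=get_image('top');s=get_image('scene')
crop(s,'s9',230,160,330,235,8);crop(t,'t9',340,230,400,275,8);go([529.5,-61.6,200],.215)"
```

```text
clock: 10.6
eef_pos: [444.5, -35.8, 206.6]
tool_rot: [-1.568, -0.002, -0.971]
force: [-0.4, -0.3, 0.2]
width: 43.5
t=10.70 pos [443.9 -35.7 205.9] rot [-1.569 -0.    -0.977] F [0.1 0.6 0.5] w 50.0
dx,dy,dz [69.4  6.  56.4] turn [-1.000e-03 -1.192e+00  1.000e-03]
```

View pics/s9.png

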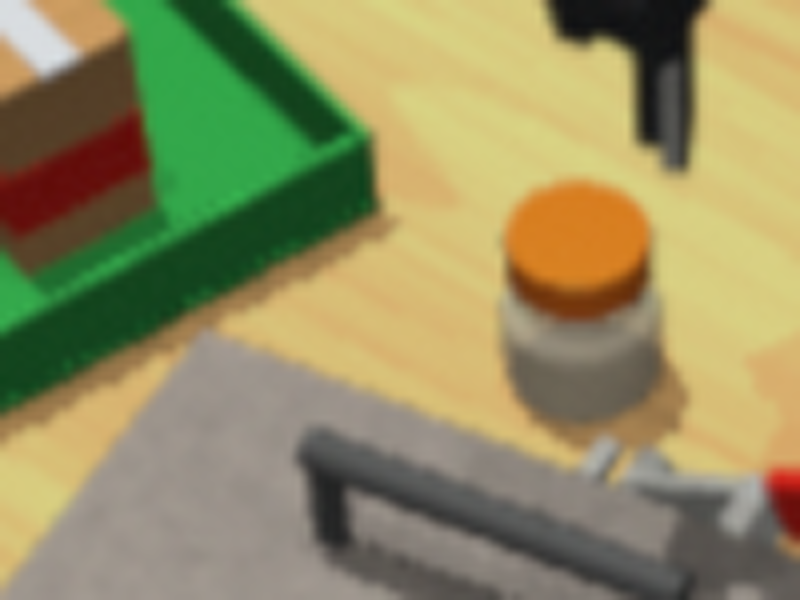

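View pics/t9.png

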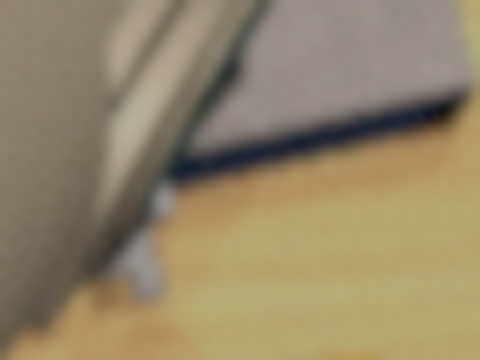

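```bash
python3 -m jog '[{"x":14,"y":0,"z":11,"ax":0,"ay":-0.14,"az":0,"grip":50},{"x":28,"y":0,"z":22,"ax":0,"ay":-0.28,"az":0,"grip":50},{"x":42,"y":0,"z":34,"ax":0,"ay":-0.42,"az":0,"grip":50},{"x":56,"y":3,"z":45,"ax":0,"ay":-0.56,"az":0,"grip":50},{"x":69,"y":6,"z":56,"ax":0,"ay":-0.7,"az":0,"grip":50}]'
python3 -m jog '[{"x":0,"y":0,"z":0,"ax":0,"ay":-0.14,"az":0,"grip":50},{"x":0,"y":0,"z":0,"ax":0,"ay":-0.28,"az":0,"grip":50},{"x":0,"y":0,"z":0,"ax":0,"ay":-0.42,"az":0,"grip":50},{"x":0,"y":0,"z":0,"ax":0,"ay":-0.49,"az":0,"grip":50},{"x":0,"y":0,"z":0,"ax":0,"ay":-0.49,"az":0,"grip":50}]'
python3 -c "
from h import *
get_image('top');go([529.5,-61.6,109.5],.215)"
```

```text
clock: 11.2
eef_pos: [529.2, -61.9, 198.9]
tool_rot: [-1.571, 0.0, -0.275]
force: [-0.2, 0.4, 0.5]
width: 49.9
clock: 11.7
eef_pos: [528.3, -61.7, 198.9]
tool_rot: [-1.571, 0.001, 0.21]
force: [-0.6, -0.6, 0.7]
width: 49.8
t=11.75 pos [528.4 -61.6 199. ] rot [-1.571e+00  1.000e-03  2.090e-01] F [0.2 0.3 1. ] w 50.2
dx,dy,dz [ 1.2 89.5 -0.3] turn [-0.    -0.006 -0.001]
```

```bash
python3 -m jog '[{"x":1,"y":30,"z":0,"ax":0,"ay":0,"az":0,"grip":50},{"x":1,"y":60,"z":0,"ax":0,"ay":0,"az":0,"grip":50},{"x":1,"y":80,"z":0,"ax":0,"ay":0,"az":0,"grip":50},{"x":1,"y":89,"z":0,"ax":0,"ay":0,"az":0,"grip":50},{"x":1,"y":89,"z":0,"ax":0,"ay":0,"az":0,"grip":50}]'
python3 -m jog '[{"x":0,"y":0,"z":0,"ax":0,"ay":0,"az":0,"grip":5},{"x":0,"y":0,"z":0,"ax":0,"ay":0,"az":0,"grip":5},{"x":0,"y":0,"z":0,"ax":0,"ay":0,"az":0,"grip":5},{"x":0,"y":0,"z":0,"ax":0,"ay":0,"az":0,"grip":5},{"x":0,"y":0,"z":0,"ax":0,"ay":0,"az":0,"grip":5}]'
python3 -c "
from h import *
get_image('top');go([529.5,-61.6,109.5],.215)"
```

```text
clock: 12.25
eef_pos: [528.8, -60.8, 109.2]
tool_rot: [-1.57, 0.003, 0.212]
force: [-0.2, 1.2, -0.2]
width: 50.2
clock: 12.75
eef_pos: [531.2, -60.6, 111.5]
tool_rot: [-1.572, -0.004, 0.214]
force: [1.7, 0.7, 7.0]
width: 10.1
t=12.80 pos [531.2 -60.6 111.5] rot [-1.572 -0.004  0.214] F [1.  0.4 5.9] w 10.0
dx,dy,dz [-1.9  2.  -0.6] turn [ 0.001 -0.001  0.004]
```

```bash
python3 -m jog '[{"x":3,"y":-9,"z":0,"ax":0,"ay":0,"az":0,"grip":5},{"x":8,"y":-17,"z":0,"ax":0,"ay":0,"az":0,"grip":5},{"x":13,"y":-25,"z":0,"ax":0,"ay":0,"az":0,"grip":5},{"x":18,"y":-33,"z":0,"ax":0,"ay":0,"az":0,"grip":5},{"x":18,"y":-33,"z":0,"ax":0,"ay":0,"az":0,"grip":5}]'
python3 -c "
from h import *
s=get_image('scene')
crop(s,'s10',180,120,380,270,4);go([529.5,-61.6,109.5],.215)"
```

```text
clock: 13.3
eef_pos: [546.9, -57.1, 144.2]
tool_rot: [-1.571, 0.001, 0.214]
force: [-2.8, -1.9, 2.5]
width: 9.8
t=13.35 pos [546.8 -57.1 144. ] rot [-1.571e+00  1.000e-03  2.140e-01] F [-2.2 -2.8  2.9] w 9.8
dx,dy,dz [-17.8  34.6  -0.7] turn [ 0.    -0.001 -0.001]
```

View pics/s10.png

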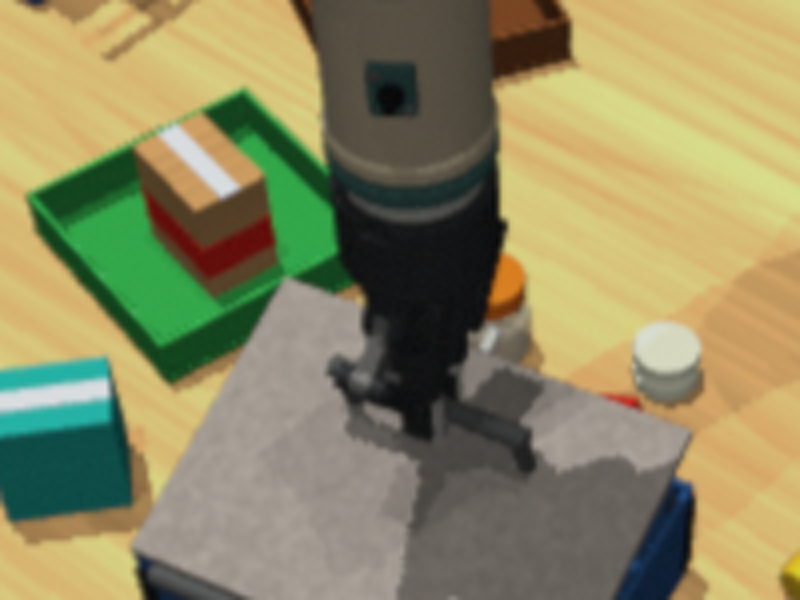

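```bash
python3 -m jog '[{"x":12,"y":-14,"z":0,"ax":0,"ay":0,"az":0,"grip":5},{"x":27,"y":-27,"z":0,"ax":0,"ay":0,"az":0,"grip":5},{"x":43,"y":-37,"z":0,"ax":0,"ay":0,"az":0,"grip":5},{"x":60,"y":-45,"z":0,"ax":0,"ay":0,"az":0,"grip":5},{"x":79,"y":-50,"z":0,"ax":0,"ay":0,"az":0,"grip":5}]'
python3 -m jog '[{"x":0,"y":0,"z":0,"ax":0,"ay":0,"az":0,"grip":5},{"x":0,"y":0,"z":0,"ax":0,"ay":0,"az":0,"grip":5}]'
python3 -c "
from h import *
s=get_image('scene')
crop(s,'s11',180,120,380,270,4);go([529.5,-61.6,109.5],.215)"
```

```text
clock: 13.85
eef_pos: [620.0, -41.3, 195.8]
tool_rot: [-1.568, 0.008, 0.212]
force: [-10.2, -2.4, 17.0]
width: 9.5
clock: 14.05
eef_pos: [626.2, -39.9, 196.5]
tool_rot: [-1.571, -0.005, 0.214]
force: [-1.1, -0.2, 14.0]
width: 9.9
t=14.10 pos [626.2 -39.9 196.5] rot [-1.571 -0.005  0.214] F [-1.7 -0.7 12.4] w 10.0
dx,dy,dz [-99.5  86.5  -0.6] turn [ 0.    -0.001  0.005]
```

View pics/s11.png

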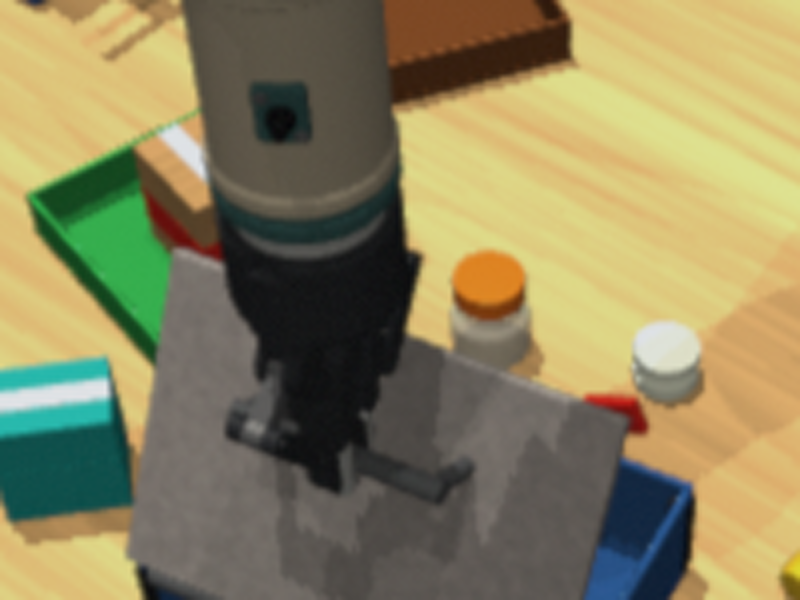

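```bash
python3 -m jog '[{"x":9,"y":-3,"z":0,"ax":0,"ay":0,"az":0,"grip":5},{"x":17,"y":-4,"z":0,"ax":0,"ay":0,"az":0,"grip":5},{"x":25,"y":-4,"z":0,"ax":0,"ay":0,"az":0,"grip":5},{"x":25,"y":-4,"z":0,"ax":0,"ay":0,"az":0,"grip":5}]'
python3 -m jog '[{"x":25,"y":0,"z":0,"ax":0,"ay":0,"az":0,"grip":20},{"x":0,"y":0,"z":0,"ax":0,"ay":0,"az":0,"grip":24},{"x":0,"y":0,"z":0,"ax":0,"ay":0,"az":0,"grip":24}]' >/dev/null; python3 -c "
from h import *
go([529.5,-61.6,109.5],.215)"
```

```text
clock: 14.5
eef_pos: [649.0, -35.0, 198.6]
tool_rot: [-1.571, -0.0, 0.214]
force: [-2.0, -1.3, 5.7]
width: 9.9
t=14.80 pos [646.9 -35.1 197.4] rot [-1.57   0.002  0.213] F [-0.9 -0.6  0.2] w 24.1
dx,dy,dz [-120.2   88.1   -1.2] turn [-0.001 -0.002 -0.002]
```

```bash
python3 -m jog '[{"x":0,"y":-20,"z":0,"ax":0,"ay":0,"az":0,"grip":24},{"x":0,"y":-50,"z":0,"ax":0,"ay":0,"az":0,"grip":24},{"x":0,"y":-90,"z":0,"ax":0,"ay":0,"az":0,"grip":24},{"x":0,"y":-120,"z":0,"ax":0,"ay":0,"az":0,"grip":24},{"x":0,"y":-120,"z":0,"ax":0,"ay":0,"az":0,"grip":24}]'
python3 -c "
from h import *
t=get_image('top');s=get_image('scene')
crop(t,'t12',290,165,490,315,4)
crop(s,'s12',180,120,380,270,4);go([529.5,-61.6,109.5],.215)"
```

```text
clock: 15.3
eef_pos: [651.8, -34.5, 322.9]
tool_rot: [-1.572, -0.01, 0.214]
force: [-0.0, 0.4, 0.3]
width: 24.2
t=15.40 pos [649.3 -34.  318.2] rot [-1.57  -0.002  0.215] F [-0.  -0.1 -0.8] w 23.7
dx,dy,dz [-123.4  208.4   -1.6] turn [-0.001 -0.     0.002]
```

View pics/s12.png

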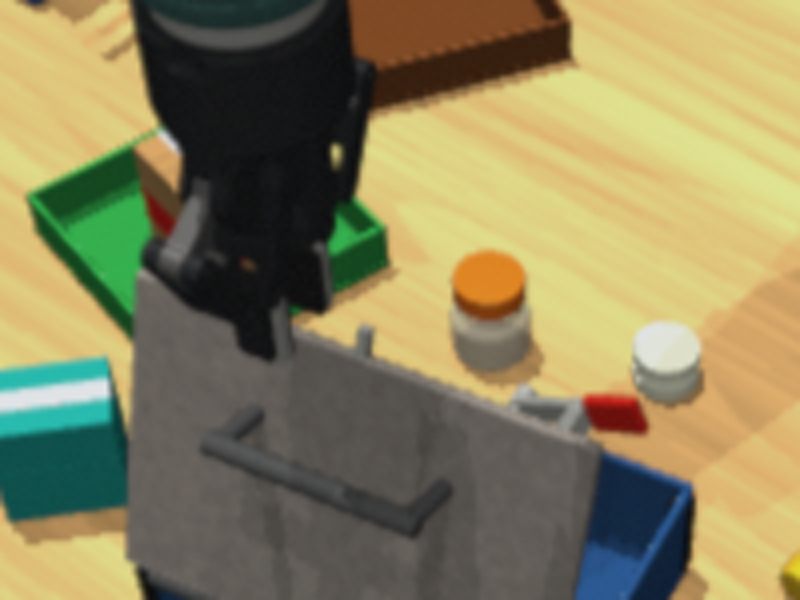

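View pics/t12.png

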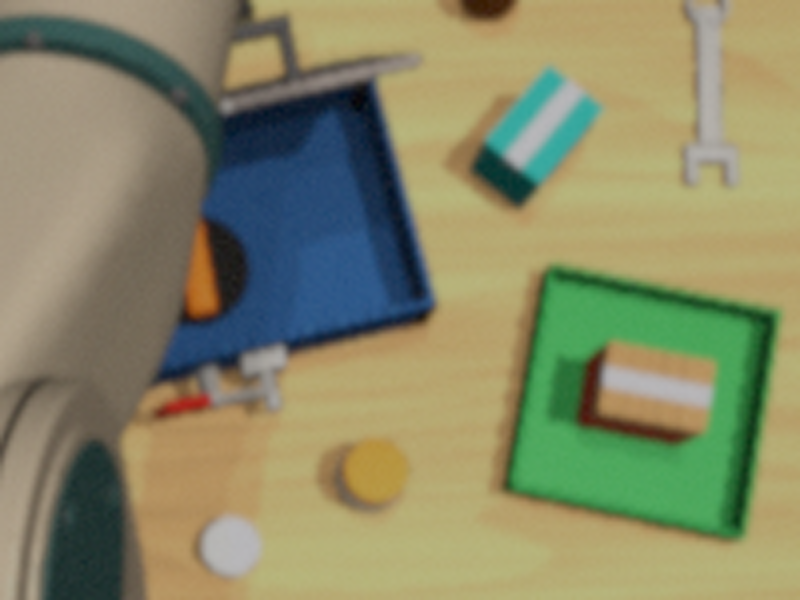

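```bash
python3 -c "
from h import *
go([543.6,-88.5,310],-1.36)"
```

```text
t=15.40 pos [649.3 -34.  318.2] rot [-1.57  -0.002  0.215] F [-0.  -0.1 -0.8] w 23.7
dx,dy,dz [-114.9    7.9  -30.8] turn [-2.000e-03  1.575e+00  1.000e-03]
```

```bash
python3 -m jog '[{"x":-25,"y":0,"z":-6,"ax":0,"ay":0.14,"az":0,"grip":0},{"x":-50,"y":0,"z":-12,"ax":0,"ay":0.28,"az":0,"grip":0},{"x":-75,"y":0,"z":-20,"ax":0,"ay":0.42,"az":0,"grip":0},{"x":-95,"y":4,"z":-26,"ax":0,"ay":0.56,"az":0,"grip":0},{"x":-115,"y":8,"z":-31,"ax":0,"ay":0.7,"az":0,"grip":0}]'
python3 -m jog '[{"x":0,"y":0,"z":0,"ax":0,"ay":0.14,"az":0,"grip":0},{"x":0,"y":0,"z":0,"ax":0,"ay":0.28,"az":0,"grip":0},{"x":0,"y":0,"z":0,"ax":0,"ay":0.42,"az":0,"grip":0},{"x":0,"y":0,"z":0,"ax":0,"ay":0.56,"az":0,"grip":0},{"x":0,"y":0,"z":0,"ax":0,"ay":0.7,"az":0,"grip":0}]'
python3 -c "
from h import *
go([543.6,-88.5,205],-1.36)"
```

```text
clock: 15.9
eef_pos: [541.5, -89.4, 308.0]
tool_rot: [-1.571, 0.002, -0.492]
force: [0.6, -0.2, 0.4]
width: -0.0
clock: 16.4
eef_pos: [542.4, -88.7, 307.9]
tool_rot: [-1.573, 0.002, -1.192]
force: [0.1, -0.4, -0.1]
width: -0.3
t=16.40 pos [542.4 -88.7 307.9] rot [-1.573  0.002 -1.192] F [ 0.1 -0.4 -0.1] w -0.3
dx,dy,dz [  0.5 102.9   1.4] turn [ 0.002  0.168 -0.001]
```

```bash
python3 -m jog '[{"x":0,"y":25,"z":0,"ax":0,"ay":0.14,"az":0,"grip":0},{"x":0,"y":60,"z":0,"ax":0,"ay":0.168,"az":0,"grip":0},{"x":0,"y":90,"z":0,"ax":0,"ay":0.168,"az":0,"grip":0},{"x":0,"y":103,"z":0,"ax":0,"ay":0.168,"az":0,"grip":0},{"x":0,"y":103,"z":0,"ax":0,"ay":0.168,"az":0,"grip":0}]'
python3 -c "
from h import *
go([665.9,-62.5,205],-1.36)"
```

```text
clock: 16.9
eef_pos: [541.5, -88.7, 204.1]
tool_rot: [-1.575, 0.002, -1.354]
force: [-0.3, 0.3, 1.4]
width: 0.3
t=16.90 pos [541.5 -88.7 204.1] rot [-1.575  0.002 -1.354] F [-0.3  0.3  1.4] w 0.3
dx,dy,dz [  1.1  -1.5 127.1] turn [ 0.005  0.006 -0.002]
```

```bash
python3 -m jog '[{"x":0,"y":0,"z":25,"ax":0,"ay":0,"az":0,"grip":0},{"x":0,"y":0,"z":45,"ax":0,"ay":0,"az":0,"grip":0},{"x":0,"y":0,"z":60,"ax":0,"ay":0,"az":0,"grip":0},{"x":0,"y":0,"z":75,"ax":0,"ay":0,"az":0,"grip":0},{"x":0,"y":0,"z":90,"ax":0,"ay":0,"az":0,"grip":0}]'
python3 -m jog '[{"x":0,"y":0,"z":12,"ax":0,"ay":0,"az":0,"grip":0},{"x":0,"y":0,"z":24,"ax":0,"ay":0,"az":0,"grip":0},{"x":0,"y":0,"z":36,"ax":0,"ay":0,"az":0,"grip":0},{"x":0,"y":0,"z":40,"ax":0,"ay":0,"az":0,"grip":0},{"x":0,"y":0,"z":40,"ax":0,"ay":0,"az":0,"grip":0}]'
python3 -c "
from h import *
s=get_image('scene')
crop(s,'s13',150,100,350,250,4);go([665.9,-62.5,205],-1.36)"
```

```text
clock: 17.4
eef_pos: [631.4, -70.5, 207.8]
tool_rot: [-1.57, -0.001, -1.354]
force: [-2.1, -0.1, 1.0]
width: -0.1
clock: 17.9
eef_pos: [670.5, -61.5, 207.0]
tool_rot: [-1.57, -0.001, -1.354]
force: [-0.7, -0.7, 0.2]
width: 0.0
t=17.95 pos [670.4 -61.6 207.1] rot [-1.569e+00 -1.000e-03 -1.354e+00] F [0.5 0.5 0.5] w -0.2
dx,dy,dz [-0.1  2.1 -4.6] turn [-0.002  0.006  0.001]
```

View pics/s13.png

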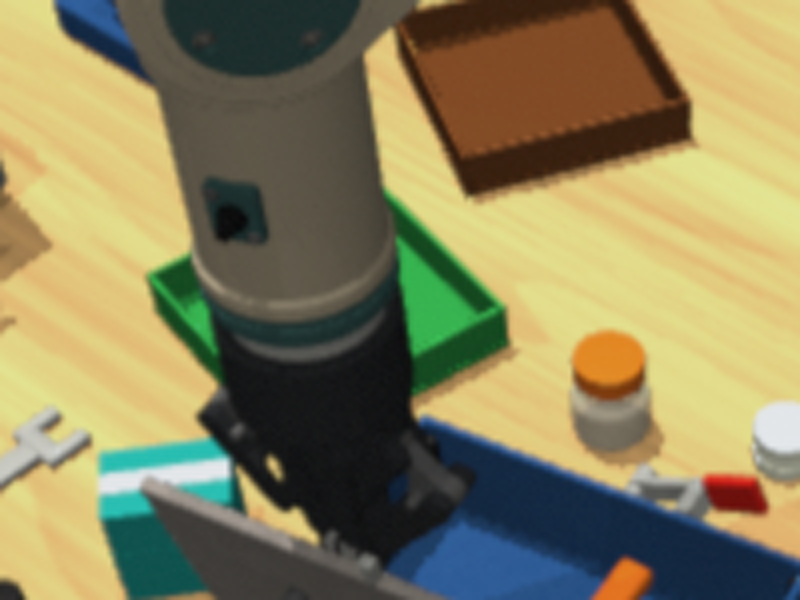

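```bash
python3 -m jog '[{"x":0,"y":0,"z":-30,"ax":0,"ay":0,"az":0,"grip":0},{"x":0,"y":-10,"z":-80,"ax":0,"ay":0,"az":0,"grip":0},{"x":0,"y":-50,"z":-110,"ax":0,"ay":0,"az":0,"grip":0},{"x":0,"y":-100,"z":-130,"ax":0,"ay":0,"az":0,"grip":0},{"x":0,"y":-130,"z":-130,"ax":0,"ay":0,"az":0,"grip":0}]'
python3 -c "
from h import *
t=get_image('top');s=get_image('scene')
crop(t,'t14',290,140,450,260,5)
crop(s,'s14',200,160,360,280,5);go([665.9,-62.5,205],-1.36)"
```

```text
clock: 18.45
eef_pos: [540.7, -91.3, 339.6]
tool_rot: [-1.568, 0.0, -1.358]
force: [1.2, 0.1, 0.3]
width: -0.2
t=18.55 pos [544.8 -91.3 342.1] rot [-1.56  -0.003 -1.355] F [-0.  -0.7  0.4] w 0.2
dx,dy,dz [ -2.6 138.4 123. ] turn [-0.011  0.005  0.003]
```

View pics/s14.png

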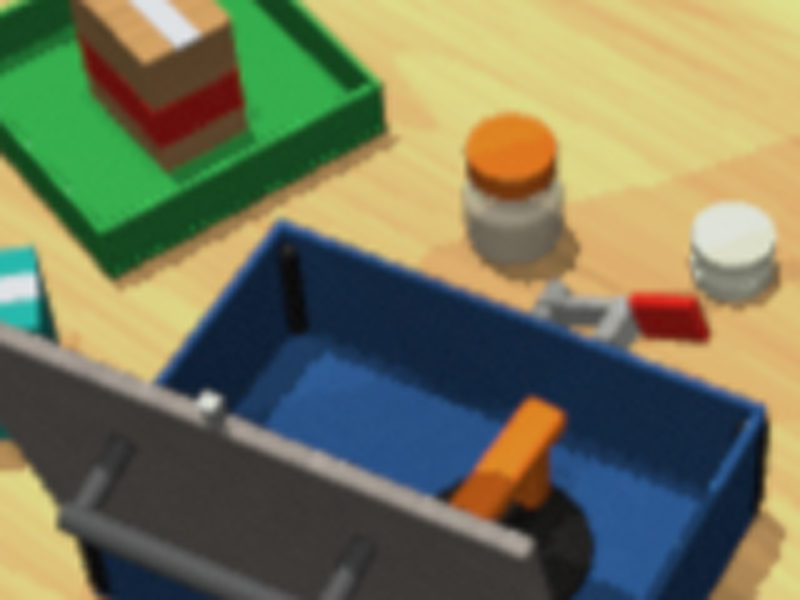

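View pics/t14.png

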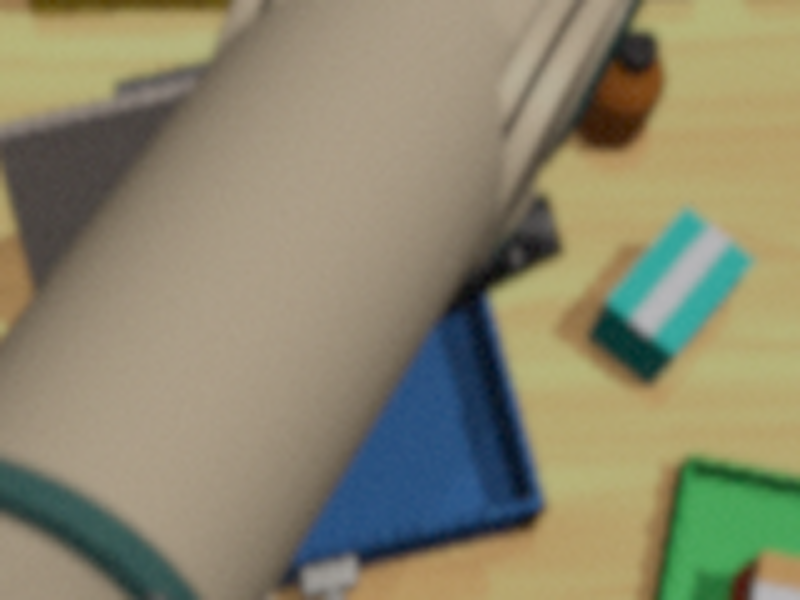

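```bash
python3 -c "
from h import *
t=get_image('top');s=get_image('scene')
p,e=tri(t,(290,140+132/5),s,(200+527/5,160+548/5));print(p,e)
c=np.array([562,-54]);ex=np.array([.978,.208]);ey=np.array([-.208,.978])
d=p[:2]-c-85*ex;print('behind hinge',d@ex,'y',d@ey,'up',p[2]-75.5, 'ang',np.arctan2(p[2]-75.5,-(d@ex)))
"
```

```text
[660.92032704  84.74216198 233.67067791] 1.6440390878310125
behind hinge 40.623869534117034 y 115.11440638956014 up 158.17067791174588 ang 1.8221981274192693
```

```bash
python3 -m jog '[{"x":45,"y":0,"z":-10,"ax":0,"ay":0,"az":0,"grip":60},{"x":90,"y":0,"z":-20,"ax":0,"ay":0,"az":0,"grip":60},{"x":135,"y":0,"z":-30,"ax":0,"ay":0,"az":0,"grip":60},{"x":180,"y":0,"z":-40,"ax":0,"ay":0,"az":0,"grip":60},{"x":200,"y":0,"z":-40,"ax":0,"ay":0,"az":0,"grip":60}]'
python3 -c "
from h import *
t=get_image('top');s=get_image('scene')
crop(t,'t15',280,160,440,280,5)
crop(s,'s15',240,200,360,290,6.5)
for n,g in(('t',t),('s',s)):
  h=cv2.cvtColor(g['color'],cv2.COLOR_RGB2HSV);m=cv2.inRange(h,(3,140,90),(18,255,255))
  k,l,st,ce=cv2.connectedComponentsWithStats(m)
  for i in range(1,k):
    if st[i,4]>20:
      c=cv2.findContours((l==i).astype(np.uint8),0,1)[0][0];r=cv2.minAreaRect(c);print(n,st[i],ce[i],[x.round(1).tolist() for x in [cv2.boxPoints(r)]])
"
```

```text
clock: 19.15
eef_pos: [544.5, -298.4, 334.9]
tool_rot: [-1.574, -0.001, -1.36]
force: [0.2, 0.5, 0.1]
width: 60.0
t [506  90   3  13  24] [507.04166667  95.91666667] [[[505.29998779296875, 90.0999984741211], [507.1000061035156, 89.80000305175781], [508.79998779296875, 101.69999694824219], [507.0, 102.0]]]
t [452  92  43  16 249] [473.6064257   98.35341365] [[[451.20001220703125, 93.30000305175781], [493.70001220703125, 90.30000305175781], [494.70001220703125, 104.19999694824219], [452.20001220703125, 107.19999694824219]]]
t [143  97  73  50 312] [180.24038462 129.83012821] [[[142.6999969482422, 145.8000030517578], [143.5, 97.0], [215.6999969482422, 98.0999984741211], [214.89999389648438, 146.89999389648438]]]
t [436  98  37  41 117] [447.21367521 128.71794872] [[[418.6000061035156, 115.30000305175781], [438.0, 98.0], [472.1000061035156, 136.10000610351562], [452.70001220703125, 153.39999389648438]]]
t [158 101  43  15 281] [178.60854093 107.53736655] [[[157.6999969482422, 113.80000305175781], [158.10000610351562, 100.0], [200.3000030517578, 101.19999694824219], [199.89999389648438, 1
[... 4364 characters left out ...]
64844], [115.5, 349.5]]]
s [616 367  24  13  49] [627.83673469 372.04081633] [[[615.5999755859375, 368.79998779296875], [617.2000122070312, 365.29998779296875], [640.5, 375.5], [639.0, 379.0]]]
s [157 380   9   9  25] [160.72 384.92] [[[154.5, 382.5], [157.5, 379.5], [165.0, 387.0], [162.0, 390.0]]]
s [245 450  36  30 107] [263.21495327 465.58878505] [[[243.6999969482422, 451.3999938964844], [246.39999389648438, 448.3999938964844], [280.29998779296875, 478.6000061035156], [277.70001220703125, 481.6000061035156]]]
s [239 454  22  26  77] [250.90909091 468.55844156] [[[236.89999389648438, 458.20001220703125], [241.0, 453.8999938964844], [263.1000061035156, 474.70001220703125], [259.0, 479.0]]]
```

View pics/t15.png

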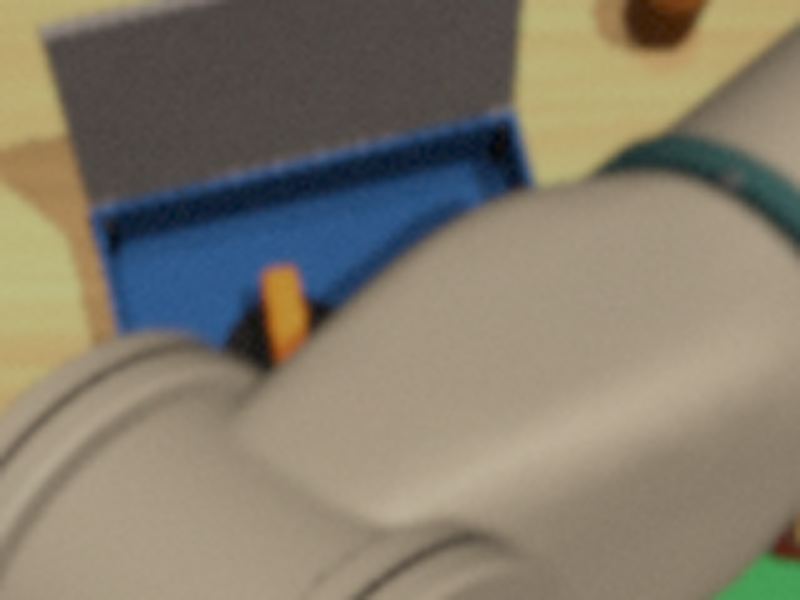

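View pics/s15.png

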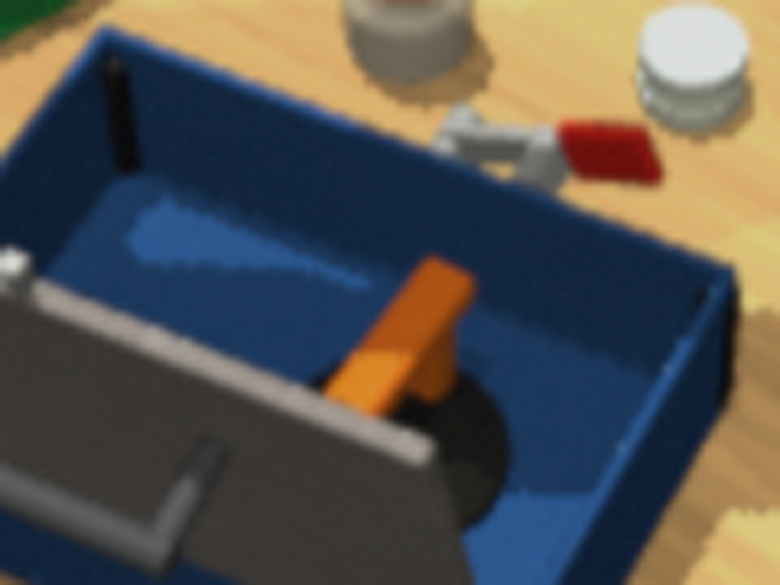

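```bash
python3 -c "
from h import *
np.set_printoptions(precision=1,suppress=True)
t=get_image('top');s=get_image('scene')
S=lambda u,v:onz(s,240+u/6.5,200+v/6.5,65)
T=lambda u,v:onz(t,280+u/5,160+v/5,65)
T2=lambda u,v:onz(t,290+u/4,165+v/4,65)
F=[S(432,255),S(475,285)];B=[T(262,267),T(298,265)];F2=[T2(189,318),T2(219,312)]
print(F,B,F2)
f=np.mean(F,0);b=np.mean(B,0);f2=np.mean(F2,0)
for q in(f,f2):print('c',(q+b)/2,np.linalg.norm(b-q),'yaw',np.arctan2(*(b-q)[[1,0]]))
print(S(326,392),S(378,418),'left/right edges')
"
```

```text
[array([511.3, -40.5,  65. ]), array([512.1, -21.6,  65. ])] [array([586.8, -13.5,  65. ]), array([587.5, -33.1,  65. ])] [array([500.5, -24.7,  65. ]), array([504.2, -45. ,  65. ])]
c [549.4 -27.2  65. ] 75.86280187854052 yaw 0.10288706684801874
c [544.8 -29.1  65. ] 85.58673835983026 yaw 0.13573096408270693
[575.  -31.6  65. ] [572.4 -12.1  65. ] left/right edges
```

```bash
python3 -c "
from h import *
go([548,-27,170],-1.43);print(read_state()['qpos'].round(2))"
```

```text
t=19.35 pos [ 546.6 -292.7  334.6] rot [-1.573  0.002 -1.355] F [-0.1  0.1 -0.1] w 60.2
dx,dy,dz [-258.8  165.2   58.6] turn [ 0.002  0.075 -0.002]
[-0.    0.61  0.79  1.49 -0.45  1.23 -0.5 ]
```

```bash
python3 -m jog '[{"x":-48,"y":0,"z":11,"ax":0,"ay":0.02,"az":0,"grip":60},{"x":-96,"y":0,"z":22,"ax":0,"ay":0.04,"az":0,"grip":60},{"x":-144,"y":10,"z":33,"ax":0,"ay":0.06,"az":0,"grip":60},{"x":-190,"y":25,"z":44,"ax":0,"ay":0.07,"az":0,"grip":60},{"x":-225,"y":45,"z":52,"ax":0,"ay":0.075,"az":0,"grip":60}]'
python3 -m jog '[{"x":-20,"y":35,"z":4,"ax":0,"ay":0,"az":0,"grip":60},{"x":-33,"y":75,"z":6,"ax":0,"ay":0,"az":0,"grip":60},{"x":-33,"y":110,"z":6,"ax":0,"ay":0,"az":0,"grip":60},{"x":-33,"y":120,"z":6,"ax":0,"ay":0,"az":0,"grip":60},{"x":-33,"y":120,"z":6,"ax":0,"ay":0,"az":0,"grip":60}]'
python3 -c "
from h import *
s=get_image('scene');t=get_image('top');crop(t,'t16',280,160,440,280,5)
crop(s,'s16',240,180,360,270,6.5)
go([548,-27,50],-1.43)"
```

```text
clock: 19.85
eef_pos: [549.2, -56.4, 290.6]
tool_rot: [-1.57, 0.003, -1.423]
force: [1.2, 1.2, -0.0]
width: 59.7
clock: 20.35
eef_pos: [549.5, -27.8, 170.2]
tool_rot: [-1.574, 0.001, -1.428]
force: [0.0, -0.3, 0.1]
width: 60.2
t=20.45 pos [551.4 -29.1 172.6] rot [-1.569e+00 -1.000e-03 -1.429e+00] F [ 0.3 -0.2  0.2] w 59.6
dx,dy,dz [ -2.7 122.6  -3.3] turn [-0.002  0.001  0.001]
```

View pics/s16.png

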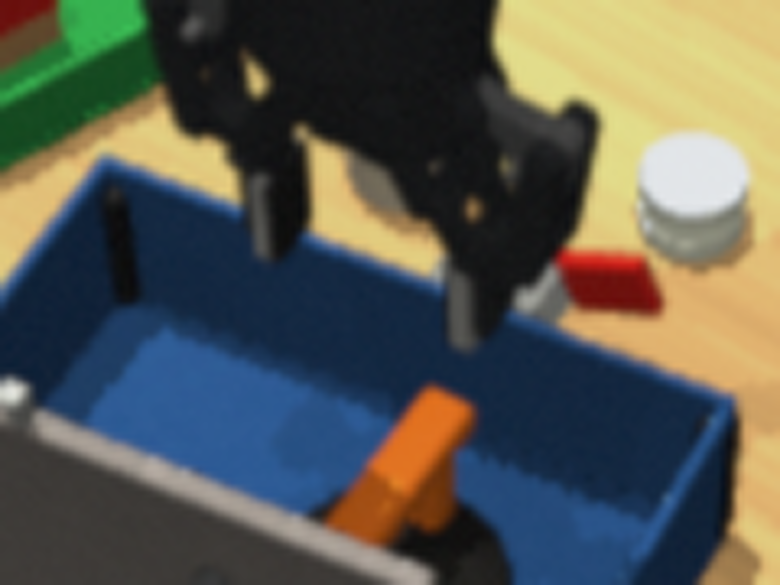

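View pics/t16.png

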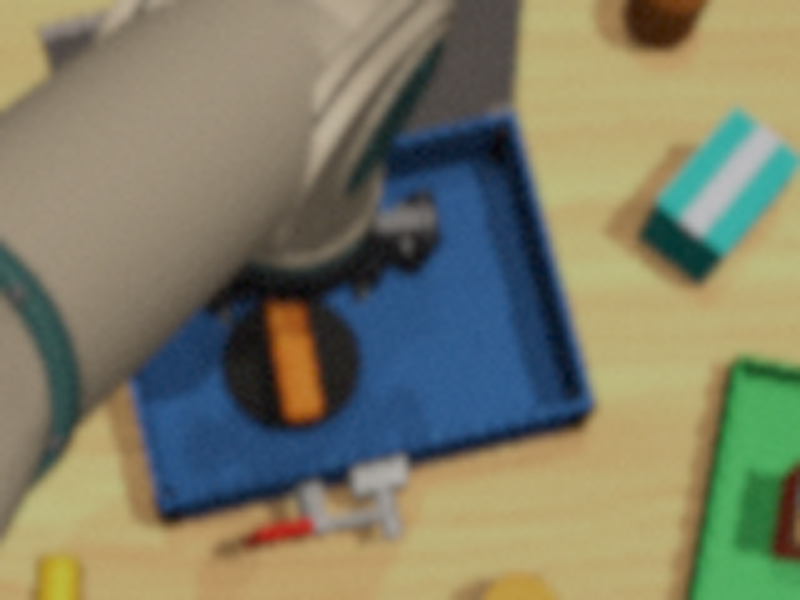

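```bash
python3 -c "
from h import *
np.set_printoptions(precision=1,suppress=True)
t=get_image('top')
T=lambda u,v,z=65:onz(t,280+u/5,160+v/5,z)
print(T(284,424),T(327,413),T(305,419),T(267,303),T(312,303));print('pad',T(292,362,19),T(224,362,19),T(360,362,19))
"
```

```text
[499.8 -23.5  65. ] [505.2 -46.7  65. ] [502.2 -34.8  65. ] [566.7 -15.8  65. ] [566.1 -40.2  65. ]
pad [543.5 -28.8  19. ] [544.4   9.3  19. ] [542.6 -66.8  19. ]
```

```bash
python3 -m jog '[{"x":-2,"y":35,"z":-5,"ax":0,"ay":0.01,"az":0,"grip":60},{"x":-2,"y":70,"z":-5,"ax":0,"ay":0.01,"az":0,"grip":60},{"x":-2,"y":95,"z":-5,"ax":0,"ay":0.01,"az":0,"grip":60},{"x":-2,"y":110,"z":-5,"ax":0,"ay":0.01,"az":0,"grip":60},{"x":-2,"y":120,"z":-5,"ax":0,"ay":0.01,"az":0,"grip":60}]'
python3 -m jog '[{"x":0,"y":0,"z":0,"ax":0,"ay":0,"az":0,"grip":60},{"x":0,"y":0,"z":0,"ax":0,"ay":0,"az":0,"grip":60}]'
python3 -c "
from h import *
go([546,-28,50],-1.44)
s=get_image('scene')
crop(s,'s17',240,180,360,270,6.5)"
```

```text
clock: 21.0
eef_pos: [546.2, -27.9, 51.5]
tool_rot: [-1.569, -0.0, -1.439]
force: [0.7, -0.3, 1.6]
width: 59.9
clock: 21.2
eef_pos: [546.3, -27.9, 52.3]
tool_rot: [-1.569, -0.0, -1.439]
force: [-0.8, 0.4, 0.3]
width: 60.1
t=21.20 pos [546.3 -27.9  52.3] rot [-1.569 -0.    -1.439] F [-0.8  0.4  0.3] w 60.1
dx,dy,dz [ 0.   2.3 -0.3] turn [-0.002  0.001  0.   ]
```

View pics/s17.png

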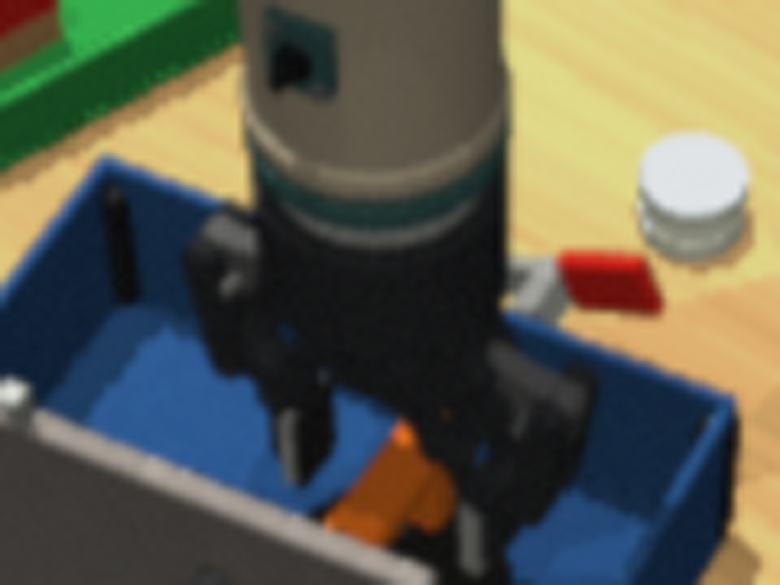

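Handle is between the fingers. Close (2 mm lower) and lift.

```bash
python3 -m jog '[{"x":0,"y":1,"z":0,"ax":0,"ay":0,"az":0,"grip":8},{"x":0,"y":2,"z":0,"ax":0,"ay":0,"az":0,"grip":8},{"x":0,"y":2,"z":0,"ax":0,"ay":0,"az":0,"grip":8},{"x":0,"y":2,"z":0,"ax":0,"ay":0,"az":0,"grip":8},{"x":0,"y":2,"z":0,"ax":0,"ay":0,"az":0,"grip":8}]'
python3 -c "
from h import *
go([546,-28,50],-1.44)"
python3 -m jog '[{"x":0,"y":-4,"z":0,"ax":0,"ay":0,"az":0,"grip":8},{"x":0,"y":-20,"z":0,"ax":0,"ay":0,"az":0,"grip":8},{"x":0,"y":-60,"z":0,"ax":0,"ay":0,"az":0,"grip":8},{"x":0,"y":-100,"z":0,"ax":0,"ay":0,"az":0,"grip":8},{"x":0,"y":-130,"z":0,"ax":0,"ay":0,"az":0,"grip":8}]'
python3 -c "
from h import *
s=get_image('scene')
crop(s,'s18',240,150,360,240,6.5);go([494,353,175],-1.844);print(read_state()['qpos'].round(2))"
```

```text
clock: 21.75
eef_pos: [545.7, -27.7, 49.8]
tool_rot: [-1.57, -0.0, -1.439]
force: [-0.5, 0.0, 5.0]
width: 18.9
t=21.75 pos [545.7 -27.7  49.8] rot [-1.57  -0.    -1.439] F [-0.5  0.   5. ] w 18.9
dx,dy,dz [ 0.3 -0.2  0.2] turn [-0.001  0.001  0.   ]
clock: 22.25
eef_pos: [545.3, -27.8, 181.1]
tool_rot: [-1.571, -0.0, -1.439]
force: [0.6, -0.0, -1.4]
width: 18.9
t=22.30 pos [547.7 -28.5 185. ] rot [-1.564e+00 -1.000e-03 -1.440e+00] F [ 1.5 -1.1  0.9] w 18.8
dx,dy,dz [-385.2    9.5   -3.4] turn [-0.007  0.404 -0.   ]
[-0.46  0.67  0.74  1.88 -0.61  0.82 -0.84]
```

View pics/s18.png

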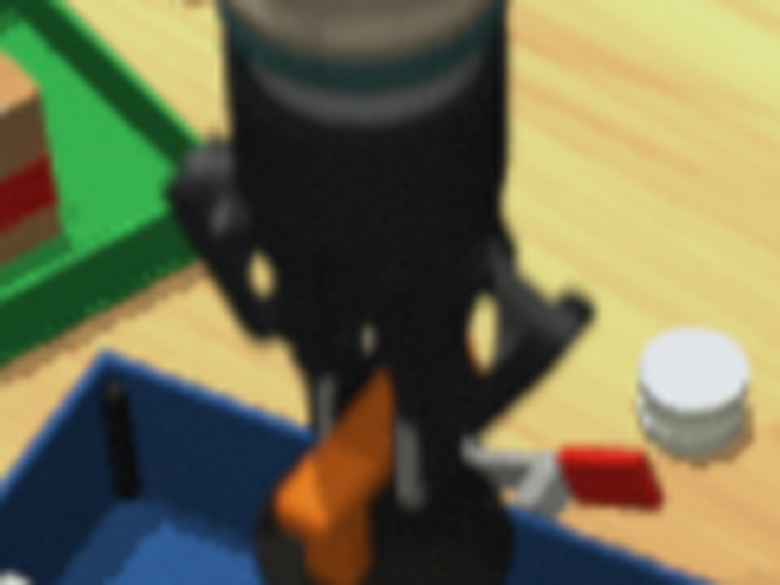

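```bash
python3 -m jog '[{"x":-30,"y":0,"z":0,"ax":0,"ay":0.05,"az":0,"grip":8},{"x":-75,"y":0,"z":-1,"ax":0,"ay":0.1,"az":0,"grip":8},{"x":-120,"y":0,"z":-1,"ax":0,"ay":0.15,"az":0,"grip":8},{"x":-165,"y":0,"z":-2,"ax":0,"ay":0.2,"az":0,"grip":8},{"x":-210,"y":0,"z":-2,"ax":0,"ay":0.25,"az":0,"grip":8}]'
python3 -c "
from h import *
go([494,353,175],-1.844)"
```

```text
clock: 22.8
eef_pos: [514.7, 182.1, 178.8]
tool_rot: [-1.572, -0.0, -1.691]
force: [-0.4, 0.5, -1.8]
width: 18.7
t=22.80 pos [514.7 182.1 178.8] rot [-1.572 -0.    -1.691] F [-0.4  0.5 -1.8] w 18.7
dx,dy,dz [-167.1    3.8  -41. ] turn [0.001 0.153 0.   ]
```

```bash
python3 -m jog '[{"x":-40,"y":0,"z":-10,"ax":0,"ay":0.05,"az":0,"grip":8},{"x":-80,"y":0,"z":-20,"ax":0,"ay":0.1,"az":0,"grip":8},{"x":-120,"y":2,"z":-30,"ax":0,"ay":0.15,"az":0,"grip":8},{"x":-150,"y":3,"z":-38,"ax":0,"ay":0.15,"az":0,"grip":8},{"x":-167,"y":3,"z":-41,"ax":0,"ay":0.15,"az":0,"grip":8}]'
python3 -m jog '[{"x":0,"y":0,"z":0,"ax":0,"ay":0,"az":0,"grip":8},{"x":0,"y":0,"z":0,"ax":0,"ay":0,"az":0,"grip":8}]'
python3 -c "
from h import *
t=get_image('top');s=get_image('scene');go([494,353,80],-1.844)
crop(s,'s19',380,250,540,370,5);crop(t,'t19',140,190,300,310,5)"
```

```text
clock: 23.3
eef_pos: [492.4, 355.0, 174.8]
tool_rot: [-1.574, -0.0, -1.834]
force: [-0.2, -0.5, -1.9]
width: 19.3
clock: 23.5
eef_pos: [494.4, 350.2, 175.8]
tool_rot: [-1.571, -0.002, -1.839]
force: [-0.5, -0.3, -1.1]
width: 18.5
t=23.60 pos [495.  349.1 176.3] rot [-1.571e+00 -1.000e-03 -1.842e+00] F [ 0.4 -0.6 -1.8] w 18.8
dx,dy,dz [-3.6 96.3 -2.1] turn [-0.     0.002  0.001]
```

View pics/s19.png

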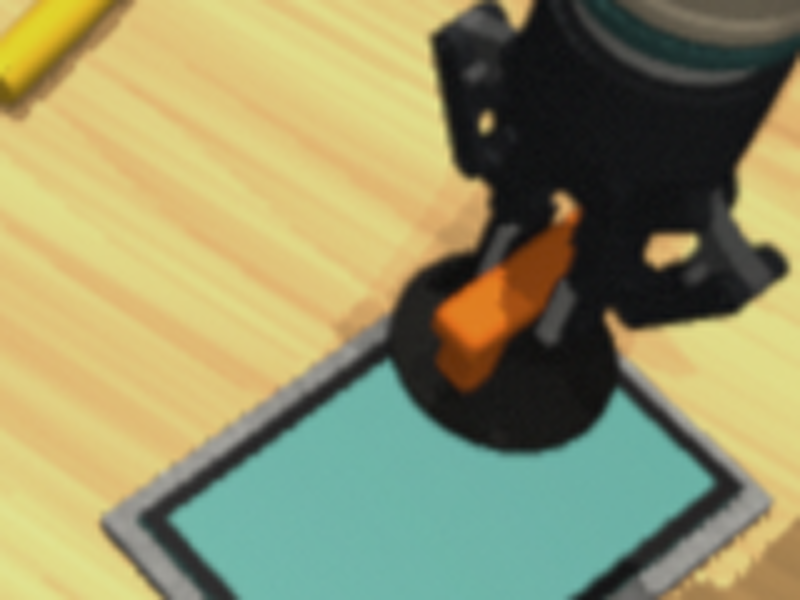

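View pics/t19.png

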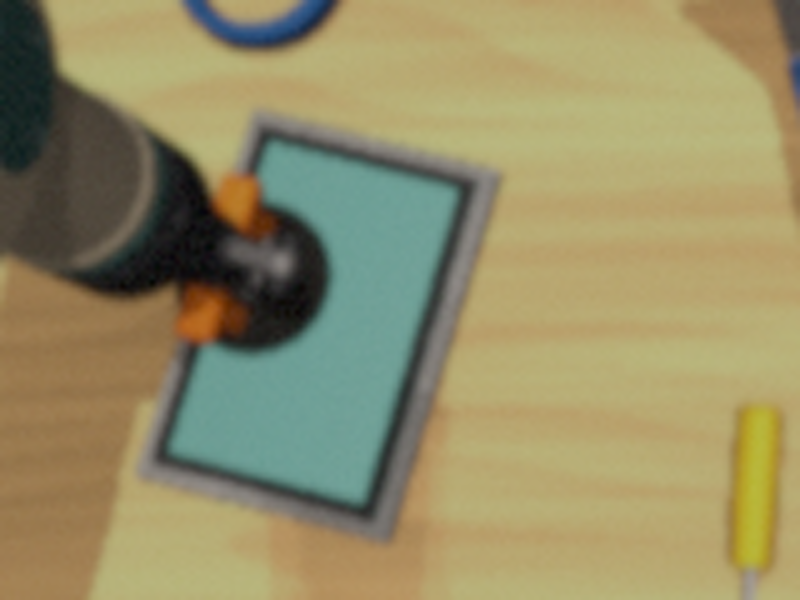

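```bash
python3 -c "
from h import *
t=get_image('top');
print(onz(t,140+240/5,190+178/5,191),onz(t,140+196/5,190+342/5,191),onz(t,140+258/5,190+275/5,145))"
python3 -m jog '[{"x":-2,"y":25,"z":-1,"ax":0,"ay":0,"az":0,"grip":8},{"x":-3,"y":50,"z":-2,"ax":0,"ay":0,"az":0,"grip":8},{"x":-3,"y":75,"z":-2,"ax":0,"ay":0,"az":0,"grip":8},{"x":-3,"y":90,"z":-2,"ax":0,"ay":0,"az":0,"grip":8},{"x":-3,"y":97,"z":-2,"ax":0,"ay":0,"az":0,"grip":8}]'
python3 -m jog '[{"x":0,"y":3,"z":0,"ax":0,"ay":0,"az":0,"grip":8},{"x":0,"y":3,"z":0,"ax":0,"ay":0,"az":0,"grip":8},{"x":0,"y":3,"z":0,"ax":0,"ay":0,"az":0,"grip":8}]'
python3 -c "
from h import *
t=get_image('top');s=get_image('scene');go([494,353,61],-1.844)
crop(s,'s20',380,270,540,390,5);crop(t,'t20',140,190,300,310,5)"
```

```text
[532.35263175 338.80785077 191.        ] [451.69494889 357.05655926 191.        ] [492.73454125 343.3158705  145.        ]
clock: 24.15
eef_pos: [493.3, 353.2, 78.1]
tool_rot: [-1.572, -0.002, -1.841]
force: [-0.4, -0.5, -1.8]
width: 18.9
clock: 24.45
eef_pos: [494.4, 354.6, 77.3]
tool_rot: [-1.57, 0.001, -1.839]
force: [-0.1, -0.3, -1.6]
width: 19.1
t=24.55 pos [494.2 354.7  77.2] rot [-1.570e+00  1.000e-03 -1.839e+00] F [ 0.5  0.6 -1.3] w 19.2
dx,dy,dz [ 1.7 16.2  0.3] turn [-0.001  0.005 -0.001]
```

View pics/s20.png

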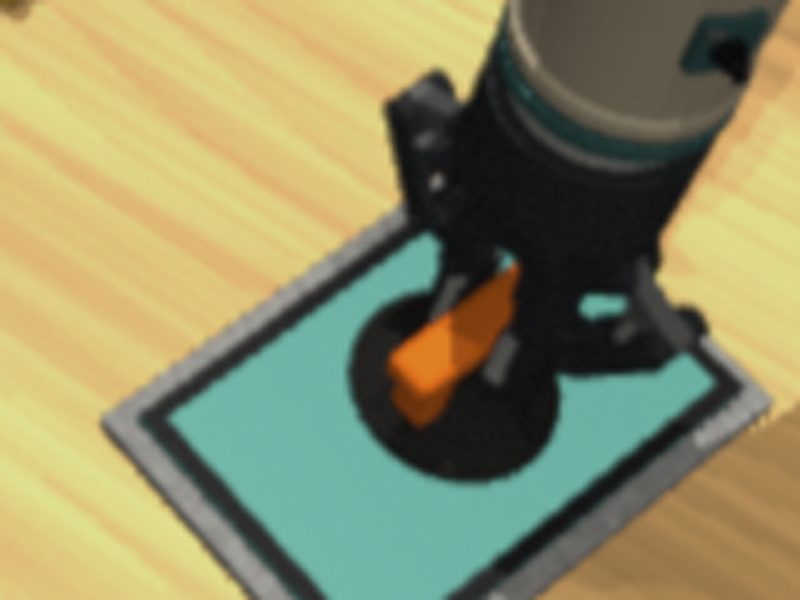

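View pics/t20.png

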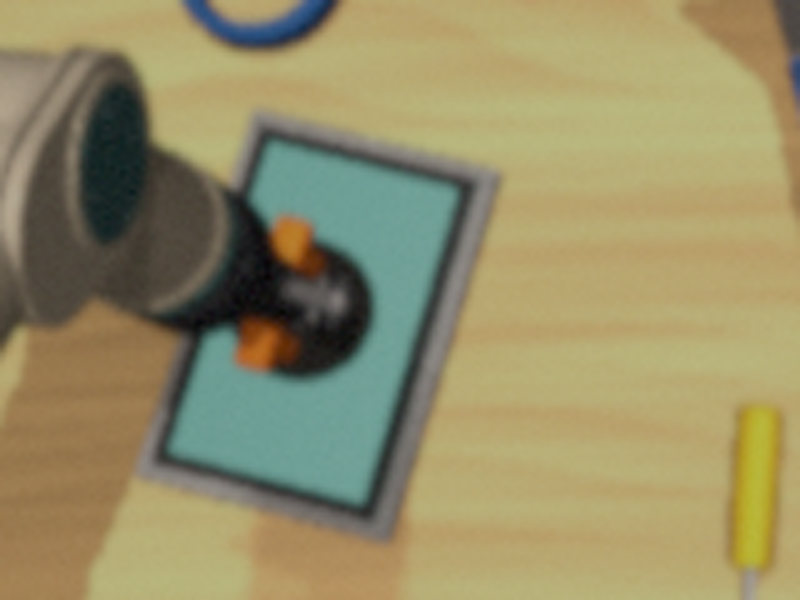

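```bash
python3 -m jog '[{"x":1,"y":3,"z":0,"ax":0,"ay":0.03,"az":0,"grip":8},{"x":1,"y":6,"z":0,"ax":0,"ay":0.03,"az":0,"grip":8},{"x":1,"y":9,"z":0,"ax":0,"ay":0.03,"az":0,"grip":8},{"x":1,"y":12,"z":0,"ax":0,"ay":0.03,"az":0,"grip":8},{"x":1,"y":12,"z":0,"ax":0,"ay":0.03,"az":0,"grip":8}]'
python3 -m jog '[{"x":0,"y":0.5,"z":0,"ax":0,"ay":0,"az":0,"grip":8},{"x":0,"y":1,"z":0,"ax":0,"ay":0,"az":0,"grip":8},{"x":0,"y":1.5,"z":0,"ax":0,"ay":0,"az":0,"grip":8},{"x":0,"y":2,"z":0,"ax":0,"ay":0,"az":0,"grip":8},{"x":0,"y":2,"z":0,"ax":0,"ay":0,"az":0,"grip":8}]'
```

```text
clock: 25.05
eef_pos: [493.0, 353.3, 63.7]
tool_rot: [-1.571, -0.001, -1.869]
force: [0.1, 0.1, -1.3]
width: 18.9
clock: 25.55
eef_pos: [493.4, 353.4, 62.3]
tool_rot: [-1.571, 0.0, -1.869]
force: [0.6, -0.4, -1.6]
width: 19.1
```

```bash
python3 -m jog '[{"x":0,"y":0.7,"z":0,"ax":0,"ay":0,"az":0,"grip":8},{"x":0,"y":1.2,"z":0,"ax":0,"ay":0,"az":0,"grip":8},{"x":0,"y":1.7,"z":0,"ax":0,"ay":0,"az":0,"grip":8},{"x":0,"y":1.7,"z":0,"ax":0,"ay":0,"az":0,"grip":8},{"x":0,"y":1.7,"z":0,"ax":0,"ay":0,"az":0,"grip":8}]'
```

```text
clock: 26.05
eef_pos: [493.4, 353.5, 60.8]
tool_rot: [-1.571, 0.0, -1.869]
force: [-0.7, 0.3, 2.3]
width: 18.8
```

```bash
python3 -m jog '[{"x":0,"y":0.3,"z":0,"ax":0,"ay":0,"az":0,"grip":8},{"x":0,"y":0.3,"z":0,"ax":0,"ay":0,"az":0,"grip":8},{"x":0,"y":0.3,"z":0,"ax":0,"ay":0,"az":0,"grip":35},{"x":0,"y":0.3,"z":0,"ax":0,"ay":0,"az":0,"grip":60},{"x":0,"y":0.3,"z":0,"ax":0,"ay":0,"az":0,"grip":60}]'
python3 -m jog '[{"x":0,"y":-5,"z":0,"ax":0,"ay":0,"az":0,"grip":60},{"x":0,"y":-30,"z":0,"ax":0,"ay":0,"az":0,"grip":60},{"x":0,"y":-80,"z":0,"ax":0,"ay":0,"az":0,"grip":60},{"x":0,"y":-130,"z":0,"ax":0,"ay":0,"az":0,"grip":60},{"x":0,"y":-170,"z":0,"ax":0,"ay":0,"az":0,"grip":60}]'
python3 -c "
from h import *
go([300,520,250],-1.84)"
```

```text
clock: 26.55
eef_pos: [493.6, 353.4, 60.2]
tool_rot: [-1.57, -0.0, -1.869]
force: [0.1, 0.8, 1.2]
width: 59.8
clock: 27.05
eef_pos: [494.1, 353.1, 233.4]
tool_rot: [-1.569, 0.001, -1.87]
force: [0.5, 0.3, 0.5]
width: 59.6
t=27.05 pos [494.1 353.1 233.4] rot [-1.569e+00  1.000e-03 -1.870e+00] F [0.5 0.3 0.5] w 59.6
dx,dy,dz [-102.3  -16.9 -234.7] turn [-0.002 -0.03  -0.001]
```

Move the arm back out of the way and take final pictures.

```bash
python3 -m jog '[{"x":-18,"y":0,"z":-42,"ax":0,"ay":0,"az":0,"grip":60},{"x":-36,"y":-5,"z":-84,"ax":0,"ay":0,"az":0,"grip":60},{"x":-54,"y":-10,"z":-126,"ax":0,"ay":0,"az":0,"grip":60},{"x":-72,"y":-15,"z":-168,"ax":0,"ay":0,"az":0,"grip":60},{"x":-90,"y":-16,"z":-210,"ax":0,"ay":0,"az":0,"grip":60}]'
python3 -m jog '[{"x":0,"y":0,"z":0,"ax":0,"ay":0,"az":0,"grip":60},{"x":0,"y":0,"z":0,"ax":0,"ay":0,"az":0,"grip":60},{"x":0,"y":0,"z":0,"ax":0,"ay":0,"az":0,"grip":60}]'
python3 -c "
from h import *
t=get_image('top');s=get_image('scene');go([300,520,250],-1.84)
crop(s,'s21',0,0,640,480,1.25);crop(t,'t21',0,0,640,480,1.25);crop(t,'t21b',140,190,300,310,5);crop(s,'s21b',380,270,540,390,5)"
```

```text
clock: 27.55
eef_pos: [317.9, 502.4, 247.3]
tool_rot: [-1.57, 0.001, -1.869]
force: [-0.2, 0.0, 0.3]
width: 60.2
clock: 27.85
eef_pos: [320.4, 500.0, 246.7]
tool_rot: [-1.57, 0.0, -1.871]
force: [0.1, -1.0, 0.7]
width: 60.1
t=27.95 pos [320.7 499.8 246.7] rot [-1.57   0.    -1.872] F [ 0.3 -0.7 -0.2] w 60.1
dx,dy,dz [-13.1  -3.3 -25.8] turn [-0.001 -0.032 -0.   ]
```

View pics/s21.png

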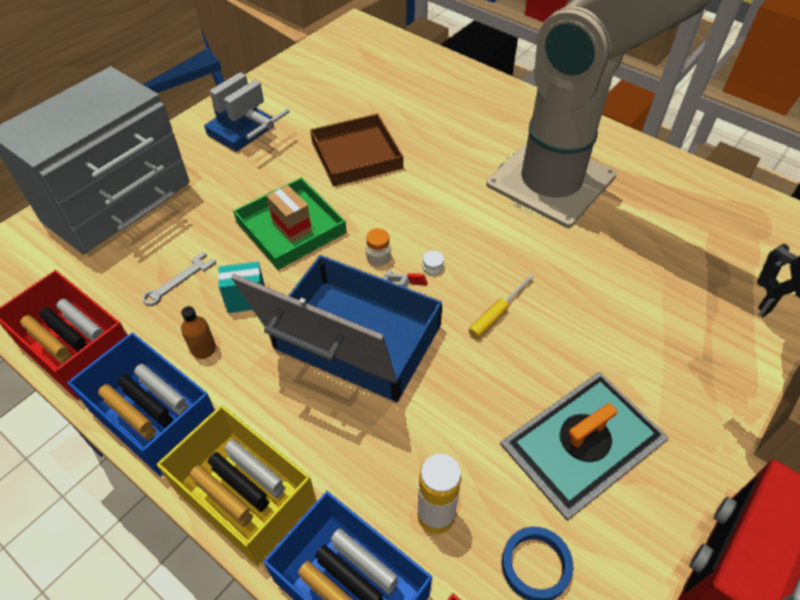

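View pics/t21.png

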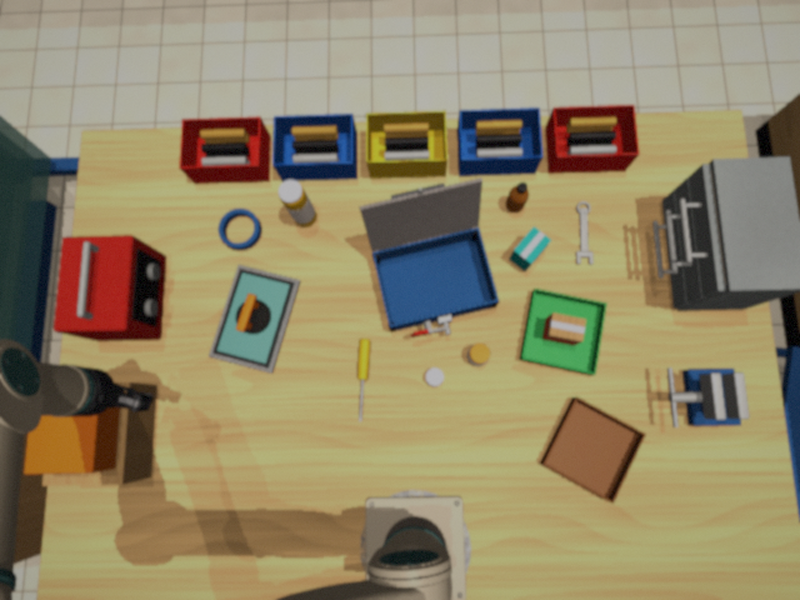

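View pics/t21b.png

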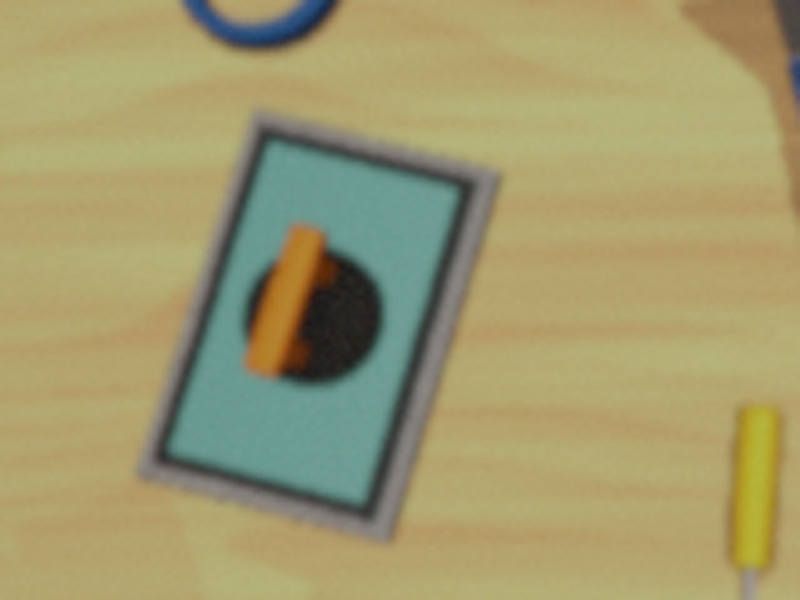

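```bash
python3 -c "
from h import *
t=get_image('top');T=lambda u,v,z:onz(t,140+u/5,190+v/5,z).round(1)
print('pad',T(314,316,30),'handle',T(286,302,76),'ends',T(308,228,76),T(263,375,76))
L=[T(262,112,14),T(500,175,14),T(388,541,14),T(138,474,14)];print('mat',np.mean(L,0))
a=T(308,228,76)-T(263,375,76);b=L[0]-L[3];print(np.arctan2(a[1],a[0]),np.arctan2(b[1],b[0]))
p,e=tri(t,(362*.8,211*.8),get_image('scene'),(234*.8,277*.8));print(p)"
```

```text
pad [490.9 349.   30. ] handle [490.9 350.4  76. ] ends [531.1 339.9  76. ] [451.7 361.4  76. ]
mat [489.725 349.05   14.   ]
-0.26443949116148935 -0.2915012646161401
[695.17409139  12.21060007 333.76783261]
```

```bash
python3 -c "
from h import *
print(finish_job(), read_state()['clock'])"
```

```text
the job is handed in; nothing more can be done
the job is handed in; nothing more can be done
```

I moved the carton into the green tray, swung the latch, opened the lid and set the suction lifter on the glass, then handed the job in at about 28 s. No verdict was reported. All figures below come from my own camera and force readings.

- **Carton:** it stands upright near the middle of the green tray. I placed it while the lid was still shut and latched.
- **Latch:** I aimed for about 1.15 rad. The pictures show it lying well over toward the +y side, but I did not measure the angle.
- **Lid:** it measured about 1.8 rad after I pushed it back, and it still looked open in the last pictures. A final re-check of this angle gave a meaningless result because I matched different corners in the two views, so I relied on the earlier figure.
- **Lifter:** it sits pad down and looks level. The pad and handle are about 1 to 2 mm from the pane's middle, and the handle is about 0.03 rad off its long side. The change in wrist force at touchdown was about 4 N.
- **Bystanders:** in the last pictures they look where they started, compared by eye and not measured. The arm was clear of everything when I handed in.

Two small faults along the way:
- One row while releasing the bar had a wrong 25 mm shift. The forces read afterwards were low and the lid was unharmed.
- The top and scene views disagree by about 4 to 9 mm in places, so I averaged them.

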